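Open the leaning deburring drum and stir its beads

TASK

Open the leaning deburring drum: twist its orange cover anticlockwise until it meets the stops, lift it off and lay it flat, rib up, on the rubber mat. Then take the red-handled stick and stir the beads with it, not with the gripper and without ramming the drum, until every one of the seven lies at least 15 mm from where it started; keep them all in the drum. Finally stand the stick back in its holder and leave the bottle, tin and screwdriver where they are.

Things in the scene. Friction and masses are not known exactly. Their poses are not given: they have to be found in the camera images.
- drum: Blue steel deburring drum fixed to the bench, leaning 28 deg from vertical: its round mouth looks up and along its own -x, roughly towards the robot. Origin on the bench, 90 mm below drum_floor; z up; the drum's axis is (-0.469, 0, 0.883) in these axes. Inner diameter 140 mm, wall 5 mm. Base 190 mm wide; a grey motor box 85 mm high stands at 105 to 185 mm along +x.
- drum_floor (a point): Centre of the top of a level aluminium drain plate (148 mm across, 90 mm above the bench) inside the drum, on which the beads stand. Axes as drum. From the plate to the rim the wall measures, along the drum's axis, 45 mm at the near side (-x) and 125 mm at the far side, where it overhangs the plate.
- drum_mouth (a point): Centre of the drum's mouth in its rim plane, 85 mm from drum_floor along the drum's axis. Axes as drum (z up, not along the drum's axis). A steel bayonet collar (196 mm across) surrounds the rim and rises 17 mm above the rim plane. It does not yield.
- cover_grip (a point): Orange cover, 0.24-0.4 kg, on the mouth: disc 150 mm across, 8 mm thick, two ears (20 mm wide, 180 mm overall) on its +x and -x; black rib on top, 70 mm along x, 14 mm along y, 40 mm high; skirt below, 126 mm across, 6 mm deep, inside the mouth. This point: in the rib, 26 mm above the disc, 14 mm below the rib's top, 40 mm above the skirt's underside. z: the cover's axis, out of the drum.
- cover: The same cover; origin at cover_foot. Its ears sit under two hooked arcs of the collar. Turned anticlockwise seen from its top (positive about its z) they meet two yellow stops after 65 to 85 deg. Only in the last 7 deg or so before the stops can it be drawn out along its axis. Where the stops come varies and is not reported: turn until the stop is felt.
- cover_foot (a point): Centre of the underside of the cover's skirt, 40 mm below cover_grip along its z. Same axes.
- mat_top (a point): Centre of the top face of a black rubber mat, 210 mm square, 4 mm thick, fixed on the bench to one side of the drum (left or right): the place for the cover.
- stick_grip (a point): Stirring stick, 210 mm long, about 80 g: round wooden shaft 14 mm thick with a red square handle at the top (18 x 18 mm, 55 mm high). This point is the centre of the handle, 27.5 mm below its top and 182.5 mm from the tip. z runs from tip to handle; x and y are square to the handle's faces. At the start it stands in its holder, leaning up to 8 deg.
- stick_tip (a point): Centre of the flat lower end of the stick. Same axes as stick_grip.
- stick: The same stick; origin at stick_tip.
- holder_well (a point): Stick holder fixed on the bench on the other side of the drum from the mat: a green square tube, open at the top, inside 24 x 24 mm, on a 90 mm square steel foot. This point is the centre of its inner floor, 15 mm above the bench; the tube's top edge is 80 mm above this point. x and y are square to its walls.
- oil: Bystander: yellow oil bottle, 64 mm across, 190 mm high, loose; origin at its underside.
- tin: Bystander: aluminium tin, 76 mm across, 100 mm high, loose; origin at its underside.
- driver: Bystander: red-handled screwdriver lying loose on the bench before the drum, 200 mm long along its x, 26 mm thick; origin at its underside.
- bead0: Ceramic deburring bead: a squat cylinder 20 mm across and 16 mm high, 14 g, white, loose on the drain plate; its origin is its centre (8 mm above the plate). There are seven: one about the middle, six in a ring about 43 mm from it.
- bead1: Ceramic deburring bead: a squat cylinder 20 mm across and 16 mm high, 14 g, terracotta, loose on the drain plate; its origin is its centre (8 mm above the plate). There are seven: one about the middle, six in a ring about 43 mm from it.
- bead2: Ceramic deburring bead: a squat cylinder 20 mm across and 16 mm high, 14 g, white, loose on the drain plate; its origin is its centre (8 mm above the plate). There are seven: one about the middle, six in a ring about 43 mm from it.
- bead3: Ceramic deburring bead: a squat cylinder 20 mm across and 16 mm high, 14 g, terracotta, loose on the drain plate; its origin is its centre (8 mm above the plate). There are seven: one about the middle, six in a ring about 43 mm from it.
- bead4: Ceramic deburring bead: a squat cylinder 20 mm across and 16 mm high, 14 g, white, loose on the drain plate; its origin is its centre (8 mm above the plate). There are seven: one about the middle, six in a ring about 43 mm from it.
- bead5: Ceramic deburring bead: a squat cylinder 20 mm across and 16 mm high, 14 g, terracotta, loose on the drain plate; its origin is its centre (8 mm above the plate). There are seven: one about the middle, six in a ring about 43 mm from it.
- bead6: Ceramic deburring bead: a squat cylinder 20 mm across and 16 mm high, 14 g, white, loose on the drain plate; its origin is its centre (8 mm above the plate). There are seven: one about the middle, six in a ring about 43 mm from it.

How it is judged:
On the way, in this order (a step that is already met when the one before it is completed fails the run):
1. the cover is unlocked and drawn clear of the drum's mouth (distance between cover_foot and drum_mouth above 0.06 m), for 0.1 s.
2. the cover lies flat on the mat, rib up, released (horizontal distance between cover_foot and mat_top below 0.06 m and z of cover_foot in the frame of mat_top below 0.008 m and angle between cover_foot's own z axis and vertical below 0.1 rad and contact force between the fingers and cover below 0.1 N), for 0.2 s.
3. the stick has been put into the drum (distance between stick_tip and drum_floor below 0.075 m), for 0.1 s.
4. every bead has been stirred at least 15 mm from where it lay, all still in the drum (distance of each of bead0, bead1, bead2, bead3, bead4, bead5, bead6 from where it was at the start of the episode above 0.015 m and horizontal distance between each of bead0, bead1, bead2, bead3, bead4, bead5, bead6 and drum_floor below 0.08 m and height (world z) of bead0 between 0.085 and 0.15 m and height (world z) of bead1 between 0.085 and 0.15 m and height (world z) of bead2 between 0.085 and 0.15 m and height (world z) of bead3 between 0.085 and 0.15 m and height (world z) of bead4 between 0.085 and 0.15 m and height (world z) of bead5 between 0.085 and 0.15 m and height (world z) of bead6 between 0.085 and 0.15 m), for 0.1 s.
5. the stick stands in its holder again (horizontal distance between stick_tip and holder_well below 0.012 m and z of stick_tip in the frame of holder_well below 0.012 m and angle between stick_tip's own z axis and vertical below 0.2 rad and linear speed of stick below 0.02 m/s), for 0.2 s.
At the end, for the whole second after the job is handed in: Cover released flat (0.1 rad) rib up on the mat, within 60 mm of its centre; all seven beads in the drum, each at least 15 mm from where it began; stick standing in its holder, tip within 12 mm of the well floor's centre, leaning under 0.2 rad; all at rest (all of step 2 and all of step 4 and all of step 5 and linear speed of cover below 0.02 m/s); the robot touches nothing.
It fails at once if the oil bottle, the tin or the screwdriver is shifted by more than 30 mm (distance of any of oil, tin, driver from where it was at the start of the episode above 0.03 m).
It fails at once if the gripper or arm touches the beads (contact force between any of the fingers, the arm and bead0 above 0.5 N or contact force between any of the fingers, the arm and bead1 above 0.5 N or contact force between any of the fingers, the arm and bead2 above 0.5 N or contact force between any of the fingers, the arm and bead3 above 0.5 N or contact force between any of the fingers, the arm and bead4 above 0.5 N or contact force between any of the fingers, the arm and bead5 above 0.5 N or contact force between any of the fingers, the arm and bead6 above 0.5 N).
It fails at once if the stick is rammed against the drum with more than 40 N (contact force between stick and drum above 40 N).
It also fails if it takes over 72 s, if anything falls off the work surface, if the arm or the gripper's body presses on something with over 40 N, if the wrist force passes 120 N, or if a joint passes its speed limit or range.

ROBOT

A 7-joint arm with a two-finger parallel gripper is mounted at the origin on the work surface. World frame = base frame: x ahead of the robot, y to its left, z up, the work surface at z = 0. Lengths are in m, angles in rad, forces in N, time in s.
With the tool pointing down it reaches from about 0.425 to 1.025 m from the base axis. Payload 9.4 kg.
Tool frame: the origin (TCP) lies midway between the tips of the shut fingers; the grasp point (between the pads) lies 19 mm behind it; z points along the fingers, y is the line along which they close (so a half turn about z gives the same grasp; the last joint's range is limited). The gripper opens to 93 mm and grips with 3 to 60 N. Pads are 15 mm wide; open, the fingers measure 128 mm over their backs; the gripper's body (75 mm by 188 mm) begins 65 mm behind the grasp point.
Start: joints at [-1.288, 0.599, -0.003, 1.599, 0.002, 0.943, -0.08], TCP at [0.255, 0.679, 0.219] pointing down, gripper open.
Joint ranges: [-2.57, 2.57], [-0.35, 1.97], [-1.29, 1.29], [0.11, 2.56], [-1.05, 4.19], [0.11, 1.86], [-2.63, 2.63]. Speed limits (rad/s): [2.22, 2.22, 3.01, 3.01, 3.14, 3.14, 3.14].

INTERFACE

Orientations are given as [roll, pitch, yaw] about the fixed x, y, z axes, in that order (R = Rz(yaw) Ry(pitch) Rx(roll)).
In Python, from cell import ctrl gives the robot as it stands. The module is installed in compiled form; this text tells all that it offers.
- The arm moves only by the shell command python3 -m pendant 'ROWS' [OPENING] [FORCE]. ROWS is a JSON object of lists of equal length, an entry for each row: "linear": the shift along the tool's x, y, z in m, a list of three; "twist": the turn, a rotation vector about the tool's x, y, z in degrees, a list of three. A call has exactly 5 rows; each row shifts and turns the commanded pose from where the row before left it, along the tool's axes as they then stand; what a row does not reach is not made up. A row lasts 1/12 s, in which the tool goes at most 41.7 mm and 7.16 degrees, less where a joint would pass 70% of its speed; a pose out of reach is approached as far as the arm can. A call is refused whole if a number of a shift passes 0.0417 or a number of a turn 7.16, either way. A call with a gripper value outside its range is refused whole. OPENING is the finger opening in m, from 0 to 0.093, set as the call begins (- or left out, the last holds). The fingers move at their own pace and stop on an object; FORCE is the grip in N (left out, the last holds). Time passes only in rows, so rows that do not move let the fingers close, or fill a call up. It gives the time, the measured TCP pose, the force, the opening and the grip force at its end, in the units of the state.
- ctrl.state(): the state, without advancing time (a new reading comes with each control period).
- ctrl.camera(name): name is "scene" or "top" or "wrist"; returns the picture (384x512x3 uint8, blue, green, red); there is no depth.
- ctrl.camera_params(name): a dict with "fx", "fy", "cx", "cy" (pixels), "xyz" and "rotation" of the camera in the world; the wrist camera has in their place "hand_eye" (4x4, takes a point from camera to tool coordinates, whose origin is the TCP and whose axes are the flange's). Camera axes: x right, y up, looking along -z (the intrinsics and any distortion apply to the point x, -y, -z); pixel columns grow to the right and rows downward; lengths in m; the calibration is good to about 2 mm. A picture is of the moment at which its call begins: read the wrist's pose just before it. camera_params takes no time and is no camera call.
- ctrl.hand_in(): hands the job in; it is judged then, once.
The state is a dict: "t": time; "qpos": joint angles; "joint_velocities": joint speeds; "tau": joint torques, N m; "tcp_pos": TCP position; "eef_rot": TCP orientation; "wrist_force": force on the tool from outside, world axes, zero at the start; "moment": the same for the moment, N m; "width": finger opening in m; "gripper_force": force on a finger pad.
Only numpy, scipy, OpenCV 4.12 (cv2) and the standard library are available. Lean on these libraries where they do the work, as an engineer would, in place of code of your own. Each camera call takes 0.05 s, during which the arm holds its last target. There are 200 camera calls.

## Working session

There is one attempt and no reset: what is moved stays moved. The work goes in short steps, Python scripts to look and compute and a shell command to move; the robot and the scene stay as the last step left them, time stands still between calls to the robot, and variables do not carry over. Pictures are saved under pics/ and viewed, at most 10 in all, crops included, and the job is handed in when it is done.

```bash
mkdir -p pics; ls; python3 - <<'E'
from cell import ctrl
import cv2,numpy as np
s=ctrl.state();print(s)
for n in("scene","top","wrist"):
    print(n,{k:np.round(v,4).tolist() for k,v in ctrl.camera_params(n).items()})
a=ctrl.camera("scene");b=ctrl.camera("top");cv2.imwrite("pics/scene0.png",a);cv2.imwrite("pics/top0.png",b)
E
```

```text
pics
{'t': 0.0, 'qpos': array([-1.28770796,  0.60012581, -0.00255998,  1.60013231,  0.00175901,
        0.94290477, -0.07980598]), 'joint_velocities': array([ 9.25802079e-04, -2.04898098e-03, -8.06566278e-05, -1.10501092e-03,
        1.78722520e-03, -1.12287016e-03,  5.22834961e-04]), 'tau': array([ 1.08663025e-03, -7.65070295e+01,  1.49733022e+00, -2.52373821e+01,
       -5.24767139e-02,  1.67277257e-02,  1.56994138e-04]), 'tcp_pos': array([0.25507764, 0.67811582, 0.21775836]), 'eef_rot': array([-3.14002780e+00,  1.01226183e-04,  2.78184661e+00]), 'wrist_force': array([-0.31541208, -0.54580527,  0.40527912]), 'moment': array([-0.00164174, -0.0274086 , -0.03285694]), 'gripper_force': 0.0, 'width': 0.09319886309189339}
scene {'fx': 355.8359, 'fy': 355.8359, 'cx': 261.3852, 'cy': 192.2804, 'xyz': [0.831, -0.5062, 0.7535], 'rotation': [0.7535, 0.0041, 0.4652]}
top {'fx': 354.1461, 'fy': 354.1461, 'cx': 257.8307, 'cy': 199.4745, 'xyz': [0.4289, 0.0135, 1.1516], 'rotation': [0.1319, 0.0023, -1.5718]}
wrist {'fx': 269.5148, 'fy': 269.5148, 'cx': 260.3091, 'cy': 190.9201, 'hand_eye': [[0.0002, 0.9699, 0.2434, 0.0662], [1.0, -0.0002, 0.0001, 0.0003], [0.0002, 0.2434, -0.9699, -0.167], [0.0, 0.0, 0.0, 1.0]]}
```

View pics/scene0.png

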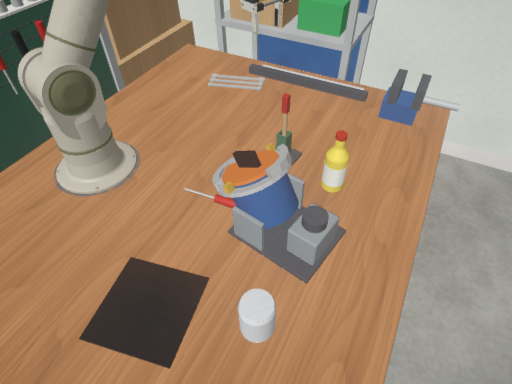

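View pics/top0.png

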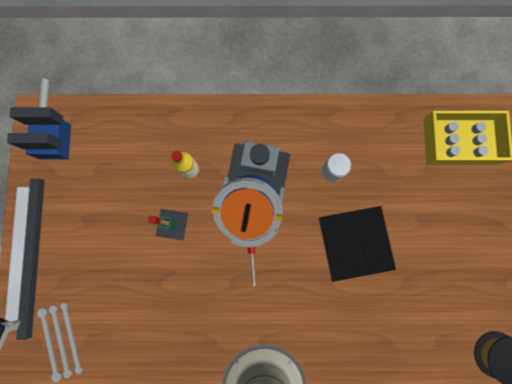

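The scene picture shows the drum with its cover in the middle, the mat to the left (world −y), and the holder and stick behind the drum (+y). In the top picture the drum mouth is near (248,212), the mat near (357,243), the holder near (170,223), the oil near (185,165), the tin near (337,167), and the driver runs (251,248)-(254,285). I'll enlarge these crops to read pixels.

```bash
python3 - <<'E'
import cv2,numpy as np
b=cv2.imread("pics/top0.png")[140:290,140:400];a=cv2.imread("pics/scene0.png")[80:260,180:360]
cv2.imwrite("pics/topc.png",cv2.resize(b,None,fx=3,fy=3,interpolation=cv2.INTER_CUBIC))
cv2.imwrite("pics/scc.png",cv2.resize(a,None,fx=3.3,fy=3.3,interpolation=cv2.INTER_CUBIC))
E
```

```text
(no output)
```

View pics/topc.png

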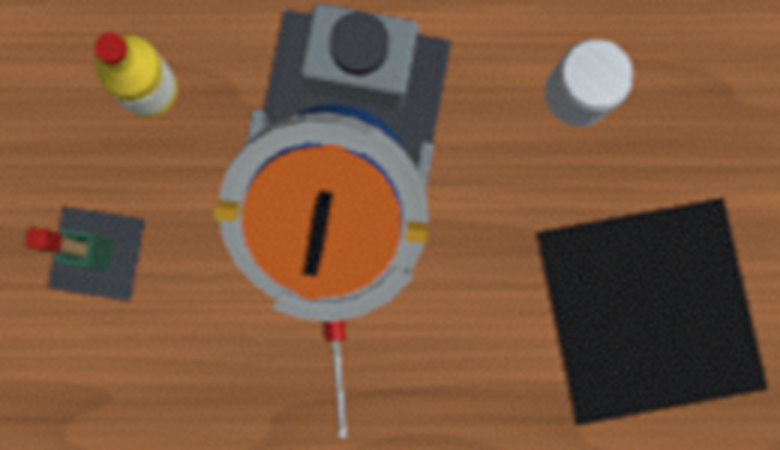

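View pics/scc.png

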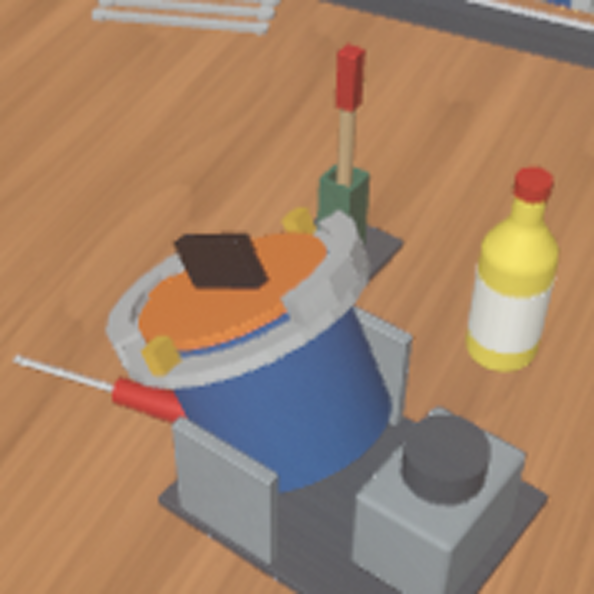

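The crops give these pixels. In the top crop (×3, offset 140,140):
- rib: (310,275) to (324,192)
- mat corners: (538,233), (722,199), (766,387), (577,423)
- holder foot corners: (64,207), (145,219), (129,300), (48,288)
- handle top: (35,238)

In the scene crop (×3.3, offset 180,80), the rib's foot corners are (190,287) and (267,285), and the handle runs (351,48) to (348,105).

```bash
cat > h.py <<'E'
import numpy as np,cv2
from scipy.spatial.transform import Rotation as Ro
from scipy.optimize import least_squares
from cell import ctrl
def cam(n,s=None):
    p=ctrl.camera_params(n);T=np.eye(4)
    if n=="wrist":
        s=s or ctrl.state();T[:3,:3]=Ro.from_euler("xyz",s["eef_rot"]).as_matrix();T[:3,3]=s["tcp_pos"];T=T@np.array(p["hand_eye"])
    else: T[:3,:3]=Ro.from_euler("xyz",p["rotation"]).as_matrix();T[:3,3]=p["xyz"]
    return p,T
def proj(c,X):
    p,T=c;q=(np.atleast_2d(X)-T[:3,3])@T[:3,:3]
    return np.c_[p["cx"]+p["fx"]*q[:,0]/-q[:,2],p["cy"]-p["fy"]*q[:,1]/-q[:,2]]
def onz(c,uv,z):
    p,T=c;uv=np.atleast_2d(uv)
    d=np.c_[(uv[:,0]-p["cx"])/p["fx"],-(uv[:,1]-p["cy"])/p["fy"],-np.ones(len(uv))]@T[:3,:3].T
    return T[:3,3]+d*((z-T[2,3])/d[:,2])[:,None]
tilt=Ro.from_euler("y",-28,degrees=True)
def drum(p,yaw): # world pose from drum origin xy
    return np.r_[p,0],Ro.from_euler("z",yaw)
def coverpose(x): # foot position, rot ; x=(px,py,yaw,phi)
    o,R=drum(x[:2],x[2]);C=R*tilt
    m=o+R.apply([0,0,.09])+C.apply([0,0,.085]);return m,C*Ro.from_euler("z",x[3])
def show(n,X): return np.round(X,4).tolist()
E
python3 - <<'E'
from h import *
t=cam("top");s=cam("scene")
T=lambda a:np.atleast_2d(a)/3+140-1/3; S=lambda a:np.atleast_2d(a)/3.3+[180,80]-.35
ut=T([[310,275],[324,192]]);us=S([[190,287],[267,285],[176,238],[250,236]])
def f(x):
    m,C=coverpose(x)  # disc underside at rim
    P=lambda L:m+C.apply(L)
    a=proj(t,P([[-.035,0,.048],[.035,0,.010]]))-ut
    b=proj(s,P([[-.035,-.007,.008],[.035,-.007,.008],[-.035,.007,.048],[.035,.007,.048]]))-us
    return np.r_[a.ravel(),b.ravel(),20*(x[3])]
r=least_squares(f,[.65,.0,-.18,0]);print("drum",r.x,"res",np.round(r.fun,1))
m,C=coverpose(r.x);print("mouth",m,"grip",m+C.apply([0,0,.034]),"tool z",-C.as_matrix()[:,2])
print("stops",np.round(proj(t,m+C.apply([[0,.09,.01],[0,-.09,.01]])-0),1),T([[226,211],[417,232]]))
mt=onz(t,T([[538,233],[722,199],[766,387],[577,423]]),.004);print("mat",mt.mean(0),mt)
ft=onz(t,T([[64,207],[145,219],[129,300],[48,288]]),.008);print("foot",ft.mean(0),ft)
print("oil",onz(t,T([110,47]),.19),"tin",onz(t,T([598,75]),.1),"driver",onz(t,T([[343,437],[335,322]]),.013))
# handle: top centre at top(35,238), scene top (351,48)-> triangulate
g=least_squares(lambda X:np.r_[(proj(t,X)-T([35,238])).ravel(),(proj(s,X)-S([351,52])).ravel()],[.6,.3,.22]);print("handle top",g.x,g.fun)
E
```

```text
drum [ 0.56232753  0.04359798 -0.08484113 -0.00908057] res [ 1.5  0.1 -0.4 -1.4  0.6  0.8 -1.7  0.6  1.  -1.1 -0.4 -2.3 -0.2]
mouth [0.52256598 0.04697951 0.16505055] grip [0.50666136 0.04833212 0.19507076] tool z [ 0.46778294 -0.03978273 -0.88294759]
stops [[214.1 211.1]
 [278.8 217. ]] [[215.         210.        ]
 [278.66666667 217.        ]]
mat [ 0.44028728 -0.30121029  0.004     ] [[ 0.5224299  -0.1824508   0.004     ]
 [ 0.55919005 -0.38309389  0.004     ]
 [ 0.35838298 -0.42041607  0.004     ]
 [ 0.32114619 -0.21888042  0.004     ]]
foot [0.50079102 0.29384333 0.008     ] [[0.55093745 0.33061119 0.008     ]
 [0.53778458 0.24253781 0.008     ]
 [0.45078206 0.25750133 0.008     ]
 [0.46365998 0.344723   0.008     ]]
oil [[0.68088192 0.24261664 0.19      ]] tin [[ 0.67461732 -0.23050012  0.1       ]] driver [[0.30783352 0.0283364  0.013     ]
 [0.42722745 0.03688196 0.013     ]]
handle top [0.50119286 0.29628428 0.22089989] [-0.06474442 -0.11412407 -0.13434635  0.02647877]
```

```bash
cat >> h.py <<'E'
def plan(waypts,start=None):
    """waypts: list of (pos, Rotation, ncalls). Prints one constant row per call."""
    s=ctrl.state()
    if start is None: p,R=s["tcp_pos"].copy(),Ro.from_euler("xyz",s["eef_rot"])
    else: p,R=start
    for P,Q,n in waypts:
        p0,R0=p,R;W=(R0.inv()*Q).as_rotvec()
        for i in range(n):
            pt=p0+(np.array(P)-p0)*(i+1)/n;Rt=R0*Ro.from_rotvec(W*(i+1)/n)
            w=(R.inv()*Rt).as_rotvec()/5
            M=sum(Ro.from_rotvec(w*k).as_matrix() for k in range(5))
            d=np.linalg.solve(M,R.inv().apply(pt-p))
            d=np.round(d,4);wd=np.round(np.degrees(w),2)
            print("lin",d.tolist(),"tw",wd.tolist(),"| norm %.1f %.2f"%(1e3*np.linalg.norm(d),np.linalg.norm(wd)))
            for k in range(5): p=p+R.apply(d);R=R*Ro.from_rotvec(np.radians(wd))
    print("end",np.round(p,4),np.round(R.as_matrix().T.ravel(),3).tolist())
DOWN=lambda yaw:Ro.from_euler("z",yaw)*Ro.from_euler("x",np.pi)
E
python3 - <<'E'
from h import *
m,C=coverpose([.5623,.0436,-.1,0]);G=m+C.apply([0,0,.034]);Q=C*Ro.from_euler("x",np.pi)
tz=Q.as_matrix()[:,2];R0=Ro.from_euler("xyz",ctrl.state()["eef_rot"])
H=G+.019*tz-.13*tz;print(H)
plan([([.33,.60,.36],R0*Ro.from_euler("z",33,degrees=True),1),(H,Q,5)])
E
```

```text
[0.45486098 0.05437986 0.29307795]
lin [-0.0214, -0.0048, -0.0284] tw [-0.0, -0.0, 6.6] | norm 35.9 6.60
lin [-0.022, -0.0052, 0.0019] tw [-1.28, 0.57, 5.16] | norm 22.7 5.35
lin [-0.0223, 0.0047, 0.0008] tw [-1.29, 0.58, 5.15] | norm 22.8 5.34
lin [-0.0179, 0.0139, 0.0008] tw [-1.28, 0.57, 5.16] | norm 22.7 5.35
lin [-0.0103, 0.0202, 0.002] tw [-1.28, 0.58, 5.16] | norm 22.8 5.35
lin [-0.0007, 0.0223, 0.0042] tw [-1.29, 0.58, 5.16] | norm 22.7 5.35
end [0.4549 0.0544 0.2929] [0.878, -0.088, 0.47, -0.1, -0.995, -0.0, 0.467, -0.047, -0.883]
```

```bash

python3 -m pendant '{"linear":[[-0.0214,-0.0048,-0.0284],[-0.0214,-0.0048,-0.0284],[-0.0214,-0.0048,-0.0284],[-0.0214,-0.0048,-0.0284],[-0.0214,-0.0048,-0.0284]],"twist":[[0,0,6.6],[0,0,6.6],[0,0,6.6],[0,0,6.6],[0,0,6.6]]}' 0.06
python3 -m pendant '{"linear":[[-0.022,-0.0052,0.0019],[-0.022,-0.0052,0.0019],[-0.022,-0.0052,0.0019],[-0.022,-0.0052,0.0019],[-0.022,-0.0052,0.0019]],"twist":[[-1.28,0.57,5.16],[-1.28,0.57,5.16],[-1.28,0.57,5.16],[-1.28,0.57,5.16],[-1.28,0.57,5.16]]}'
python3 -m pendant '{"linear":[[-0.0223,0.0047,0.0008],[-0.0223,0.0047,0.0008],[-0.0223,0.0047,0.0008],[-0.0223,0.0047,0.0008],[-0.0223,0.0047,0.0008]],"twist":[[-1.28,0.57,5.16],[-1.28,0.57,5.16],[-1.28,0.57,5.16],[-1.28,0.57,5.16],[-1.28,0.57,5.16]]}'
python3 -c "from cell import ctrl;print(ctrl.state()['qpos'])"
```

```text
t: 0.52
tcp_pos: [0.3307, 0.5991, 0.3614]
eef_rot: [-3.141, 0.0, 2.2]
wrist_force: [0.0, 0.9, 0.5]
width: 0.0642
gripper_force: 0.0
t: 0.93
tcp_pos: [0.3555, 0.4897, 0.3469]
eef_rot: [3.044, -0.073, 1.753]
wrist_force: [0.3, -0.4, 0.3]
width: 0.0599
gripper_force: 0.0
t: 1.35
tcp_pos: [0.3801, 0.3803, 0.3333]
eef_rot: [2.988, -0.181, 1.31]
wrist_force: [0.5, -0.3, -0.1]
width: 0.0601
gripper_force: 0.0
[-1.31713603  0.15370871  0.44047214  2.0659023   0.00272623  0.70869689
 -1.16560656]
```

```bash

python3 -m pendant '{"linear":[[-0.0179,0.0139,0.0008],[-0.0179,0.0139,0.0008],[-0.0179,0.0139,0.0008],[-0.0179,0.0139,0.0008],[-0.0179,0.0139,0.0008]],"twist":[[-1.28,0.57,5.16],[-1.28,0.57,5.16],[-1.28,0.57,5.16],[-1.28,0.57,5.16],[-1.28,0.57,5.16]]}'
python3 -m pendant '{"linear":[[-0.0103,0.0202,0.002],[-0.0103,0.0202,0.002],[-0.0103,0.0202,0.002],[-0.0103,0.0202,0.002],[-0.0103,0.0202,0.002]],"twist":[[-1.28,0.57,5.16],[-1.28,0.57,5.16],[-1.28,0.57,5.16],[-1.28,0.57,5.16],[-1.28,0.57,5.16]]}'
python3 -c "from cell import ctrl;print(ctrl.state()['qpos'])"
python3 -m pendant '{"linear":[[-0.0007,0.0223,0.0042],[-0.0007,0.0223,0.0042],[-0.0007,0.0223,0.0042],[-0.0007,0.0223,0.0042],[-0.0007,0.0223,0.0042]],"twist":[[-1.28,0.57,5.16],[-1.28,0.57,5.16],[-1.28,0.57,5.16],[-1.28,0.57,5.16],[-1.28,0.57,5.16]]}'
python3 - <<'E'
from h import *
s=ctrl.state();print(s['qpos'],s['tcp_pos'],Ro.from_euler("xyz",s["eef_rot"]).as_matrix().T.ravel())
cv2.imwrite("pics/w1.png",cv2.resize(ctrl.camera("wrist"),None,fx=1.5,fy=1.5,interpolation=cv2.INTER_CUBIC))
np.save("s1.npy",np.r_[s['tcp_pos'],s['eef_rot']])
E
```

```text
t: 1.77
tcp_pos: [0.4052, 0.2717, 0.32]
eef_rot: [2.984, -0.303, 0.86]
wrist_force: [0.9, -0.3, -0.5]
width: 0.0596
gripper_force: 0.0
t: 2.18
tcp_pos: [0.4299, 0.1625, 0.3067]
eef_rot: [3.038, -0.413, 0.391]
wrist_force: [0.6, -0.4, -0.4]
width: 0.06
gripper_force: 0.0
[-1.29895657 -0.0191346   0.67400449  2.37661499  0.49357555  0.44628317
 -2.23664571]
t: 2.6
tcp_pos: [0.4585, 0.0517, 0.2932]
eef_rot: [-3.138, -0.477, -0.096]
wrist_force: [-0.3, -0.3, -0.4]
width: 0.0599
gripper_force: 0.0
[-1.08612037e+00 -2.06335594e-03  7.11922642e-01  2.43541698e+00
  6.62472902e-01  3.42567008e-01 -2.62779654e+00] [0.45852093 0.05174485 0.29321906] [ 0.88404492 -0.08531834  0.45954909 -0.09458326 -0.99551281 -0.00287163
  0.45773201 -0.04092701 -0.88814773]
```

View pics/w1.png

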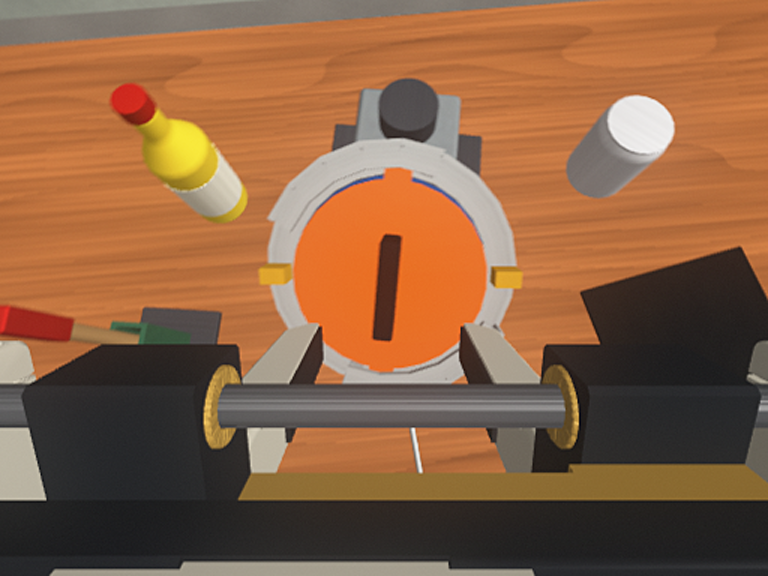

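The wrist view shows the rib from (391,236) to (382,340), the disc edges at x=294 and 487 (row ~275), and the stops at (275,274) and (507,277), all at ×1.5. Joint 7 is at its limit, so I'll turn the tool half round; the grasp is the same.

```bash
python3 - <<'E'
from h import *
a=np.load("s1.npy");w=cam("wrist",{"tcp_pos":a[:3],"eef_rot":a[3:]});t=cam("top")
W=lambda a:(np.atleast_2d(a)+.5)/1.5-.5;T=lambda a:np.atleast_2d(a)/3+140-1/3
def f(x):
    m,C=coverpose(x);D=C*Ro.from_euler("z",-x[3])
    P=lambda L:m+C.apply(L)
    a=proj(w,P([[-.035,0,.048],[.035,0,.008]]))-W([[382,340],[391,236]])
    e=proj(w,P(D.inv().apply(D.apply([[0,.075,.008],[0,-.075,.008]]))))[:,0]-W([[294,275],[487,275]])[:,0]
    g=proj(t,P([[-.035,0,.048],[.035,0,.010]]))-T([[310,275],[324,192]])
    st=proj(w,m+D.apply([[0,.09,.01],[0,-.09,.01]]));h=(st[1]-st[0]);q=W([[275,274],[507,277]]);q=q[1]-q[0]
    return np.r_[a.ravel(),e,.7*g.ravel(),50*(h[1]/h[0]-q[1]/q[0])]
r=least_squares(f,[.5623,.0436,-.1,0]);print(r.x,np.round(r.fun,1),"sum yaw",r.x[2]+r.x[3])
np.save("drum.npy",r.x)
m,C=coverpose(r.x);Q=C*Ro.from_euler("zx",[np.pi,np.pi]);Q=Ro.from_matrix(np.c_[-C.as_matrix()[:,0],C.as_matrix()[:,1],-C.as_matrix()[:,2]])
G=m+C.apply([0,0,.034]);tz=Q.as_matrix()[:,2];print("grip",G,"mouth",m)
s=ctrl.state();R0=Ro.from_euler("xyz",s["eef_rot"]);w_=(R0.inv()*Q).as_rotvec(degrees=True);print(w_)
H=G+.019*tz-.06*tz
plan([((s['tcp_pos']+H)/2,R0*Ro.from_euler("z",-90,degrees=True),3),(H,Q,3),(G+.019*tz,Q,1)])
E
```

```text
[ 0.56233457  0.04243932 -0.12417898 -0.05892315] [ 1.   1.4  1.2 -1.3 -1.8 -0.5 -0.1 -0.1  0.3 -0.9  0.8] sum yaw -0.18310213214308707
grip [0.50689765 0.04935903 0.19507076] mouth [0.52273677 0.04738197 0.16505055]
[  -1.12461971   -0.97210915 -175.94512513]
lin [-0.0, -0.0003, 0.0023] tw [0.0, 0.0, -6.0] | norm 2.3 6.00
lin [0.0, -0.0003, 0.0022] tw [-0.0, 0.0, -6.0] | norm 2.2 6.00
lin [0.0002, -0.0001, 0.0023] tw [-0.0, 0.0, -6.0] | norm 2.3 6.00
lin [0.0003, -0.0001, 0.0022] tw [-0.01, -0.07, -5.73] | norm 2.2 5.73
lin [0.0003, 0.0001, 0.0023] tw [-0.0, -0.07, -5.73] | norm 2.3 5.73
lin [0.0002, 0.0003, 0.0022] tw [-0.01, -0.07, -5.73] | norm 2.2 5.73
lin [0.0, -0.0, 0.012] tw [0.0, 0.0, 0.0] | norm 12.0 0.00
end [0.5158 0.0484 0.1784] [-0.867, 0.168, -0.469, 0.175, 0.984, 0.028, 0.466, -0.058, -0.883]
```

```bash

python3 -m pendant '{"linear":[[0,-0.0003,0.0023],[0,-0.0003,0.0023],[0,-0.0003,0.0023],[0,-0.0003,0.0023],[0,-0.0003,0.0023]],"twist":[[0,0,-6],[0,0,-6],[0,0,-6],[0,0,-6],[0,0,-6]]}' >/dev/null
python3 -m pendant '{"linear":[[0,-0.0003,0.0023],[0,-0.0003,0.0023],[0,-0.0003,0.0023],[0,-0.0003,0.0023],[0,-0.0003,0.0023]],"twist":[[0,0,-6],[0,0,-6],[0,0,-6],[0,0,-6],[0,0,-6]]}' >/dev/null
python3 -m pendant '{"linear":[[0.0002,-0.0001,0.0023],[0.0002,-0.0001,0.0023],[0.0002,-0.0001,0.0023],[0.0002,-0.0001,0.0023],[0.0002,-0.0001,0.0023]],"twist":[[0,0,-6],[0,0,-6],[0,0,-6],[0,0,-6],[0,0,-6]]}' >/dev/null
python3 -m pendant '{"linear":[[0.0003,-0.0001,0.0022],[0.0003,-0.0001,0.0022],[0.0003,-0.0001,0.0022],[0.0003,-0.0001,0.0022],[0.0003,-0.0001,0.0022]],"twist":[[0,-0.07,-5.73],[0,-0.07,-5.73],[0,-0.07,-5.73],[0,-0.07,-5.73],[0,-0.07,-5.73]]}' >/dev/null
python3 -m pendant '{"linear":[[0.0003,0.0001,0.0023],[0.0003,0.0001,0.0023],[0.0003,0.0001,0.0023],[0.0003,0.0001,0.0023],[0.0003,0.0001,0.0023]],"twist":[[0,-0.07,-5.73],[0,-0.07,-5.73],[0,-0.07,-5.73],[0,-0.07,-5.73],[0,-0.07,-5.73]]}' >/dev/null
python3 -m pendant '{"linear":[[0.0002,0.0003,0.0022],[0.0002,0.0003,0.0022],[0.0002,0.0003,0.0022],[0.0002,0.0003,0.0022],[0.0002,0.0003,0.0022]],"twist":[[0,-0.07,-5.73],[0,-0.07,-5.73],[0,-0.07,-5.73],[0,-0.07,-5.73],[0,-0.07,-5.73]]}'
python3 - <<'E'
from h import *
x=np.load("drum.npy");m,C=coverpose(x);M=C.as_matrix();Q=Ro.from_matrix(np.c_[-M[:,0],M[:,1],-M[:,2]])
G=m+C.apply([0,0,.034]);print(ctrl.state()["qpos"].round(3))
plan([(G-.019*M[:,2],Q,1)])
E
```

```text
t: 5.15
tcp_pos: [0.4884, 0.0576, 0.2317]
eef_rot: [3.114, 0.488, 2.968]
wrist_force: [-0.2, 0.1, 1.0]
width: 0.06
gripper_force: 0.0
[-0.684  0.194  0.351  2.468  1.242  0.156 -0.155]
lin [-0.0, -0.0012, 0.0121] tw [0.05, -0.0, 0.18] | norm 12.2 0.19
end [0.5156 0.0483 0.1781] [-0.867, 0.168, -0.469, 0.175, 0.984, 0.028, 0.466, -0.058, -0.883]
```

```bash

python3 -m pendant '{"linear":[[0,-0.0012,0.0121],[0,-0.0012,0.0121],[0,-0.0012,0.0121],[0,-0.0012,0.0121],[0,-0.0012,0.0121]],"twist":[[0,0,0.18],[0,0,0.18],[0,0,0.18],[0,0,0.18],[0,0,0.18]]}'
python3 -c "
from h import *
x=np.load('drum.npy');m,C=coverpose(x);s=ctrl.state();print(s['qpos'].round(3),s['moment']);print(C.inv().apply(s['tcp_pos']-m))"
```

```text
t: 5.57
tcp_pos: [0.5133, 0.0495, 0.1844]
eef_rot: [3.105, 0.49, 2.948]
wrist_force: [0.7, -0.1, -0.1]
width: 0.0598
gripper_force: 0.0
[-0.381  0.318  0.045  2.47   2.009  0.216 -0.929] [0.02515593 0.44430948 0.05599229]
[0.00056615 0.00100232 0.02163338]
```

```bash

python3 -m pendant '{"linear":[[0,-0.001,0.004],[0,0,0.002],[0,0,0],[0,0,0],[0,0,0]],"twist":[[0,0,0],[0,0,0],[0,0,0],[0,0,0],[0,0,0]]}' 0 45
python3 -m pendant '{"linear":[[0,0,0],[0,0,0],[0,0,0],[0,0,0],[0,0,0]],"twist":[[0,0,0],[0,0,0],[0,0,0],[0,0,0],[0,0,0]]}'
python3 -c "
from h import *
x=np.load('drum.npy');m,C=coverpose(x);s=ctrl.state();print(s['qpos'].round(3),s['moment']);print(C.inv().apply(s['tcp_pos']-m))
M=C.as_matrix();Q=Ro.from_matrix(np.c_[-M[:,0],M[:,1],-M[:,2]]);print((Ro.from_euler('xyz',s['eef_rot']).inv()*Q).as_rotvec(degrees=True))"
```

```text
t: 5.98
tcp_pos: [0.5155, 0.0477, 0.1798]
eef_rot: [3.106, 0.49, 2.947]
wrist_force: [-0.5, -0.0, -0.1]
width: 0.031
gripper_force: 0.0
t: 6.4
tcp_pos: [0.5156, 0.0483, 0.1801]
eef_rot: [3.105, 0.49, 2.948]
wrist_force: [-4.5, 3.4, 9.2]
width: 0.0141
gripper_force: 44.9
[-0.351  0.33   0.013  2.47   2.039  0.231 -0.957] [-0.09457356  0.56398728 -0.24189702]
[7.44390015e-04 5.17789040e-05 1.66592138e-02]
[ 0.21233965  0.14699549 -0.1453005 ]
```

```bash

python3 -m pendant '{"linear":[[0,0,0],[0,0,0],[0,0,0],[0,0,0],[0,0,0]],"twist":[[0,0,-2],[0,0,-4],[0,0,-5],[0,0,-5],[0,0,-5]]}'
python3 -c "
from h import *
s=ctrl.state();print(s['qpos'].round(3),s['moment'],Ro.from_euler('xyz',s['eef_rot']).inv().apply(s['moment']))"
python3 -m pendant '{"linear":[[0,0,0],[0,0,0],[0,0,0],[0,0,0],[0,0,0]],"twist":[[0,0,-5],[0,0,-5],[0,0,-5],[0,0,-5],[0,0,-5]]}'
python3 -c "
from h import *
s=ctrl.state();print(s['qpos'].round(3),s['moment'],Ro.from_euler('xyz',s['eef_rot']).inv().apply(s['moment']))"
```

```text
t: 6.82
tcp_pos: [0.5163, 0.0495, 0.1804]
eef_rot: [-2.986, 0.468, -2.919]
wrist_force: [-2.2, 9.5, 10.0]
width: 0.0161
gripper_force: 51.2
[-0.423  0.332  0.107  2.472  2.143  0.201 -0.687] [ 1.93317905  0.16319525 -0.33237926] [-1.56458076 -0.08388187  1.19136089]
t: 7.23
tcp_pos: [0.5165, 0.0513, 0.1805]
eef_rot: [-2.798, 0.359, -2.455]
wrist_force: [-3.1, 13.4, 8.2]
width: 0.0165
gripper_force: 51.9
[-0.501  0.336  0.207  2.476  2.293  0.173 -0.397] [2.81658855 0.38725645 0.13650826] [-2.31703164 -1.15608032  1.181785  ]
```

```bash

python3 -m pendant '{"linear":[[0,0,0],[0,0,0],[0,0,0],[0,0,0],[0,0,0]],"twist":[[0,0,-4],[0,0,-4],[0,0,-3],[0,0,-3],[0,0,-2]]}'
python3 -c "
from h import *
s=ctrl.state();R=Ro.from_euler('xyz',s['eef_rot']);print(s['qpos'].round(3),R.inv().apply(s['moment']),R.inv().apply(s['wrist_force']))"
python3 -m pendant '{"linear":[[0,0,0],[0,0,0],[0,0,0],[0,0,0],[0,0,0]],"twist":[[0,0,-2],[0,0,-2],[0,0,-2],[0,0,-1],[0,0,-1]]}'
python3 -c "
from h import *
s=ctrl.state();R=Ro.from_euler('xyz',s['eef_rot']);print(s['qpos'].round(3),R.inv().apply(s['moment']),R.inv().apply(s['wrist_force']))"
```

```text
t: 7.65
tcp_pos: [0.5153, 0.0516, 0.1798]
eef_rot: [-2.718, 0.253, -2.184]
wrist_force: [-5.7, 16.6, 8.8]
width: 0.0179
gripper_force: 55.1
[-0.544  0.34   0.264  2.48   2.402  0.158 -0.225] [-2.62260458 -1.81664333  1.36336979] [-12.16775155  10.57163048 -11.25419229]
t: 8.07
tcp_pos: [0.5147, 0.0514, 0.1795]
eef_rot: [-2.691, 0.193, -2.056]
wrist_force: [-6.6, 10.7, 2.5]
width: 0.0162
gripper_force: 42.8
[-0.563  0.343  0.29   2.481  2.459  0.152 -0.143] [-2.35936254 -0.87330194  0.58381646] [-6.69865473  9.22582488 -5.81547501]
```

```bash

python3 -m pendant '{"linear":[[0,0,0],[0,0,0],[0,0,0],[0,0,0],[0,0,0]],"twist":[[0,0,-2],[0,0,-1],[0,0,-1],[0,0,-1],[0,0,-1]]}'
python3 -c "
from h import *
s=ctrl.state();R=Ro.from_euler('xyz',s['eef_rot']);print(s['qpos'].round(3),R.inv().apply(s['moment']),R.inv().apply(s['wrist_force']))"
python3 -m pendant '{"linear":[[0,0,0],[0,0,0],[0,0,0],[0,0,0],[0,0,0]],"twist":[[0,0,-1.5],[0,0,-1.5],[0,0,-1],[0,0,-1],[0,0,-1]]}'
python3 - <<'E'
from h import *
s=ctrl.state();R=Ro.from_euler('xyz',s['eef_rot']);print(s['qpos'].round(3),R.inv().apply(s['moment']),R.inv().apply(s['wrist_force']))
im=ctrl.camera("wrist");cv2.imwrite("pics/w2.png",cv2.resize(im,None,fx=1.3,fy=1.3))
E
```

```text
t: 8.48
tcp_pos: [0.5143, 0.0514, 0.1793]
eef_rot: [-2.675, 0.147, -1.961]
wrist_force: [-7.7, 17.1, 6.4]
width: 0.017
gripper_force: 55.9
[-0.577  0.344  0.309  2.482  2.503  0.148 -0.081] [-2.6138521  -2.39822346  1.42685645] [-13.65038435  10.13163801 -10.11012804]
t: 8.9
tcp_pos: [0.5141, 0.0516, 0.1791]
eef_rot: [-2.664, 0.099, -1.867]
wrist_force: [-7.9, 17.7, 6.6]
width: 0.0165
gripper_force: 54.4
[-0.591  0.346  0.326  2.483  2.548  0.144 -0.02 ] [-2.62744016 -2.74077975  1.34033015] [-15.24725657   8.96918993 -10.34640159]
```

View pics/w2.png

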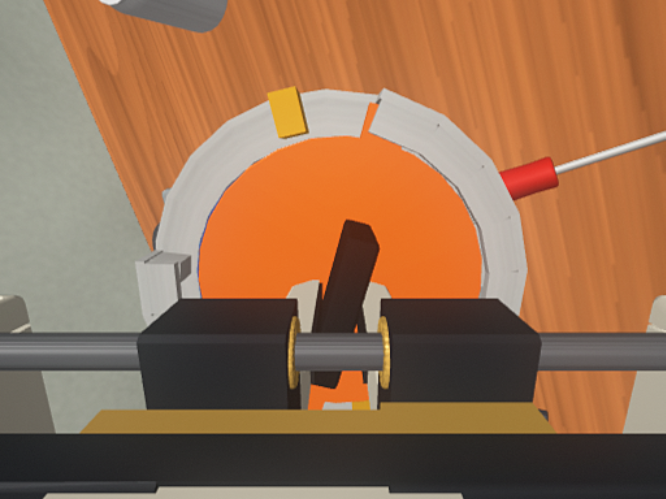

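The wrist view shows the rib lagging about 15° in the fingers. The ear's leading edge is just out of the arc at (368,120) and the stop is at (288,112), so roughly 20° remain. I'll grip harder, relieve the side force and turn on.

```bash

python3 -m pendant '{"linear":[[-0.001,0.0005,-0.001],[-0.001,0.0005,-0.001],[0,0,0],[0,0,0],[0,0,0]],"twist":[[0,0,0],[0,0,0],[0,0,-1],[0,0,-1],[0,0,-1]]}' - 60
python3 -c "
from h import *
s=ctrl.state();R=Ro.from_euler('xyz',s['eef_rot']);print(s['qpos'].round(3),R.inv().apply(s['moment']),R.inv().apply(s['wrist_force']))"
python3 -m pendant '{"linear":[[0,0,0],[0,0,0],[0,0,0],[0,0,0],[0,0,0]],"twist":[[0,0,-1.5],[0,0,-1.5],[0,0,-1.5],[0,0,-1.5],[0,0,-1.5]]}'
python3 -c "
from h import *
s=ctrl.state();R=Ro.from_euler('xyz',s['eef_rot']);print(s['qpos'].round(3),R.inv().apply(s['moment']),R.inv().apply(s['wrist_force']))"
```

```text
t: 9.37
tcp_pos: [0.5159, 0.0498, 0.1818]
eef_rot: [-2.653, 0.073, -1.825]
wrist_force: [3.5, 2.6, 1.5]
width: 0.0141
gripper_force: 61.0
[-0.612  0.345  0.355  2.483  2.561  0.143  0.017] [ 0.52068719 -0.76964475  1.06631799] [-3.50874019 -2.96213642  0.16660526]
t: 9.78
tcp_pos: [0.5157, 0.0492, 0.1817]
eef_rot: [-2.649, 0.011, -1.711]
wrist_force: [4.7, 0.9, 2.0]
width: 0.0147
gripper_force: 68.5
[-0.627  0.347  0.376  2.484  2.618  0.139  0.092] [ 0.82588074 -0.3230254   1.66159161] [-1.54220006 -4.89136428  0.38314263]
```

```bash

python3 -m pendant '{"linear":[[0,0,0],[0,0,0],[0,0,0],[0,0,0],[0,0,0]],"twist":[[0,0,-1.5],[0,0,-1.5],[0,0,-1.5],[0,0,-1.5],[0,0,0]]}'
python3 - <<'E'
from h import *
s=ctrl.state();R=Ro.from_euler('xyz',s['eef_rot']);print(s['qpos'].round(3),R.inv().apply(s['moment']),R.inv().apply(s['wrist_force']))
x=np.load('drum.npy');m,C=coverpose(x);print((C.inv()*R).as_matrix().round(3),C.inv().apply(s['tcp_pos']-m))
im=ctrl.camera("wrist");cv2.imwrite("pics/w3.png",im)
E
```

```text
t: 10.2
tcp_pos: [0.5153, 0.0483, 0.1816]
eef_rot: [-2.65, -0.04, -1.62]
wrist_force: [4.6, -3.4, 2.1]
width: 0.0167
gripper_force: 67.7
[-0.638  0.349  0.393  2.485  2.665  0.137  0.151] [0.87440799 0.75929305 1.47542669] [ 3.22022641 -5.12791013  0.52784107]
[[ 0.143 -0.99   0.004]
 [-0.99  -0.143  0.001]
 [-0.    -0.004 -1.   ]] [1.17457383e-03 5.39188783e-05 1.80743941e-02]
```

View pics/w3.png

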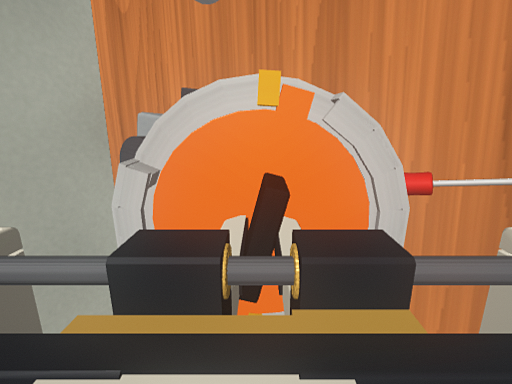

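The picture shows the ear fully out of the arc and against the yellow stop at (281,92). I'll draw the cover out along the axis.

```bash

python3 -m pendant '{"linear":[[0,0,-0.004],[0,0,-0.005],[0,0,-0.006],[0,0,-0.008],[0,0,-0.01]],"twist":[[0,0,0],[0,0,0],[0,0,0],[0,0,0],[0,0,0]]}'
python3 -m pendant '{"linear":[[0,0,-0.015],[0,0,-0.018],[0,0,-0.018],[0,0,-0.018],[0,0,-0.018]],"twist":[[0,0,0],[0,0,0],[0,0,0],[0,0,0],[0,0,0]]}'
python3 - <<'E'
from h import *
s=ctrl.state();print(s['qpos'].round(3))
R=Ro.from_euler('xyz',s['eef_rot']);p=s['tcp_pos']
# tool upright, keep tool-x heading
x=R.as_matrix()[:,0];print(x)
M=np.array([.440,-.301,.004]);
for yaw in(np.arctan2(x[1],x[0]),):
    Q=DOWN(yaw);g=M+[0,0,.040-.019+.0]  # tcp height above mat when seated
    plan([([.47,-.14,.31],R*Ro.from_rotvec((R.inv()*Q).as_rotvec()*.5),2),(M+[0,0,.15],Q,2),(g+[0,0,.012],Q,1)])
E
```

```text
t: 10.67
tcp_pos: [0.5008, 0.0506, 0.2014]
eef_rot: [-2.655, -0.041, -1.615]
wrist_force: [-0.2, -0.5, -3.5]
width: 0.0138
gripper_force: 60.0
t: 11.08
tcp_pos: [0.4856, 0.0501, 0.2402]
eef_rot: [-2.641, -0.052, -1.62]
wrist_force: [0.4, -0.2, -2.3]
width: 0.0135
gripper_force: 60.0
[-0.787  0.176  0.47   2.477  1.206  0.157  1.597]
[-0.04877957 -0.99747658  0.0515852 ]
lin [0.0194, -0.0021, -0.0058] tw [-1.44, -0.14, 0.04] | norm 20.4 1.45
lin [0.0193, -0.0014, -0.0062] tw [-1.43, -0.15, 0.03] | norm 20.3 1.44
lin [0.0159, 0.0054, 0.0152] tw [-1.44, -0.14, 0.04] | norm 22.6 1.45
lin [0.0161, 0.0034, 0.0155] tw [-1.43, -0.15, 0.04] | norm 22.6 1.44
lin [-0.0, 0.0, 0.0234] tw [-0.0, 0.0, -0.0] | norm 23.4 0.00
end [ 0.4402 -0.3012  0.0372] [-0.049, -0.999, -0.0, -0.999, 0.049, -0.0, 0.0, 0.0, -1.0]
```

```bash

python3 -m pendant '{"linear":[[0,0,-0.014],[0,0,-0.014],[0,0,-0.014],[0,0,-0.014],[0,0,-0.014]],"twist":[[0,0,0],[0,0,0],[0,0,0],[0,0,0],[0,0,0]]}'
python3 - <<'E'
from h import *
s=ctrl.state();print(s['qpos'].round(3))
R=Ro.from_euler('xyz',s['eef_rot']);x=R.as_matrix()[:,0]
M=np.array([.440,-.301,.004]);Q=DOWN(np.arctan2(x[1],x[0]))
plan([([.47,-.14,.31],R*Ro.from_rotvec((R.inv()*Q).as_rotvec()*.5),2),(M+[0,0,.15],Q,2),(M+[0,0,.05],Q,1)])
E
```

```text
t: 11.5
tcp_pos: [0.4519, 0.0544, 0.302]
eef_rot: [-2.639, -0.052, -1.62]
wrist_force: [-0.0, -1.0, -4.5]
width: 0.0139
gripper_force: 60.0
[-0.76  -0.012  0.308  2.43   0.778  0.401  1.979]
lin [0.0193, -0.0024, 0.0013] tw [-1.44, -0.15, 0.04] | norm 19.5 1.45
lin [0.0194, -0.0027, 0.0007] tw [-1.44, -0.14, 0.04] | norm 19.6 1.45
lin [0.0159, 0.0054, 0.0152] tw [-1.44, -0.14, 0.03] | norm 22.6 1.45
lin [0.0161, 0.0034, 0.0155] tw [-1.44, -0.15, 0.04] | norm 22.6 1.45
lin [-0.0, 0.0, 0.02] tw [0.0, 0.0, -0.0] | norm 20.0 0.00
end [ 0.4401 -0.3011  0.0541] [-0.05, -0.999, -0.0, -0.999, 0.05, 0.0, -0.0, 0.0, -1.0]
```

```bash

python3 - <<'E'
from h import *
s=ctrl.state()
R=Ro.from_euler('xyz',s['eef_rot']);x=R.as_matrix()[:,0]
M=np.array([.440,-.301,.004]);Q=DOWN(np.arctan2(x[1],x[0])-.9)
plan([([.47,-.14,.31],R*Ro.from_rotvec((R.inv()*Q).as_rotvec()*.5),2),(M+[0,0,.15],Q,2),(M+[0,0,.05],Q,1)])
E
```

```text
lin [0.0191, -0.0041, 0.0017] tw [-1.41, 0.51, 2.56] | norm 19.6 2.97
lin [0.0175, -0.0085, 0.0018] tw [-1.4, 0.51, 2.56] | norm 19.5 2.96
lin [0.0157, -0.0032, 0.0161] tw [-1.41, 0.51, 2.56] | norm 22.7 2.97
lin [0.0136, -0.0085, 0.016] tw [-1.4, 0.52, 2.56] | norm 22.7 2.96
lin [-0.0, -0.0, 0.0199] tw [-0.0, -0.0, -0.0] | norm 19.9 0.00
end [ 0.4399 -0.3009  0.0542] [-0.813, -0.582, 0.0, -0.582, 0.813, -0.0, 0.0, -0.0, -1.0]
```

```bash

python3 -m pendant '{"linear":[[0.0191,-0.0041,0.0017],[0.0191,-0.0041,0.0017],[0.0191,-0.0041,0.0017],[0.0191,-0.0041,0.0017],[0.0191,-0.0041,0.0017]],"twist":[[-1.41,0.51,2.56],[-1.41,0.51,2.56],[-1.41,0.51,2.56],[-1.41,0.51,2.56],[-1.41,0.51,2.56]]}'
python3 -m pendant '{"linear":[[0.0175,-0.0085,0.0018],[0.0175,-0.0085,0.0018],[0.0175,-0.0085,0.0018],[0.0175,-0.0085,0.0018],[0.0175,-0.0085,0.0018]],"twist":[[-1.41,0.51,2.56],[-1.41,0.51,2.56],[-1.41,0.51,2.56],[-1.41,0.51,2.56],[-1.41,0.51,2.56]]}'
python3 -m pendant '{"linear":[[0.0157,-0.0032,0.0161],[0.0157,-0.0032,0.0161],[0.0157,-0.0032,0.0161],[0.0157,-0.0032,0.0161],[0.0157,-0.0032,0.0161]],"twist":[[-1.41,0.51,2.56],[-1.41,0.51,2.56],[-1.41,0.51,2.56],[-1.41,0.51,2.56],[-1.41,0.51,2.56]]}'
python3 -m pendant '{"linear":[[0.0136,-0.0085,0.016],[0.0136,-0.0085,0.016],[0.0136,-0.0085,0.016],[0.0136,-0.0085,0.016],[0.0136,-0.0085,0.016]],"twist":[[-1.41,0.51,2.56],[-1.41,0.51,2.56],[-1.41,0.51,2.56],[-1.41,0.51,2.56],[-1.41,0.51,2.56]]}'
python3 - <<'E'
from h import *
s=ctrl.state();print(s['qpos'].round(3))
R=Ro.from_euler('xyz',s['eef_rot']);x=R.as_matrix()[:,0]
plan([([.44,-.301,.045],DOWN(np.arctan2(x[1],x[0])),1)])
cv2.imwrite("pics/w4.png",np.hstack([ctrl.camera("wrist"),ctrl.camera("scene")[60:,:256].repeat(1,0) if 0 else ctrl.camera("scene")[:, :288]]))
E
```

```text
t: 11.92
tcp_pos: [0.461, -0.0434, 0.3055]
eef_rot: [-2.758, 0.006, -1.843]
wrist_force: [1.2, -0.3, -5.0]
width: 0.0141
gripper_force: 60.0
t: 12.33
tcp_pos: [0.469, -0.0999, 0.3084]
eef_rot: [-2.831, 0.019, -1.974]
wrist_force: [0.7, 0.2, -3.9]
width: 0.0137
gripper_force: 60.0
t: 12.75
tcp_pos: [0.465, -0.1826, 0.2346]
eef_rot: [-2.957, 0.031, -2.197]
wrist_force: [-0.1, -0.0, -3.7]
width: 0.0136
gripper_force: 60.0
t: 13.17
tcp_pos: [0.4619, -0.2662, 0.1593]
eef_rot: [-3.086, 0.014, -2.424]
wrist_force: [-0.1, 0.9, -4.5]
width: 0.014
gripper_force: 60.0
[ 0.459  0.435 -0.068  2.135  0.083  0.518  2.615]
lin [0.0081, -0.0016, 0.0229] tw [-0.64, 0.16, -0.0] | norm 24.3 0.66
end [ 0.4399 -0.3011  0.0448] [-0.753, -0.657, -0.0, -0.657, 0.753, -0.0, 0.0, -0.0, -1.0]
```

View pics/w4.png

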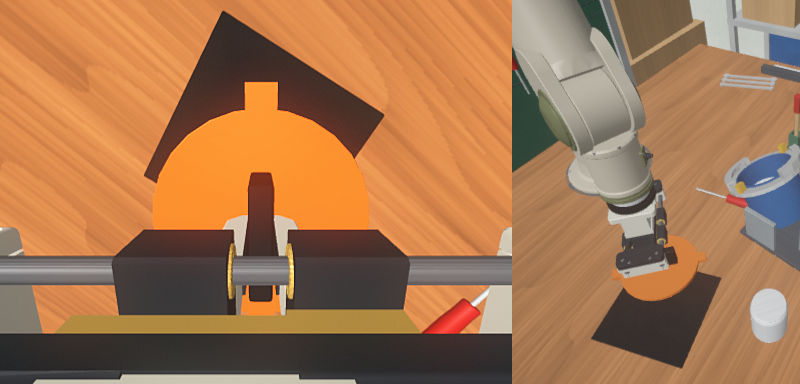

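The cover is held square, rib up, near the mat. Joint 7 is near its limit, so I'll turn the tool back while descending.

```bash

python3 - <<'E'
from h import *
s=ctrl.state()
R=Ro.from_euler('xyz',s['eef_rot']);x=R.as_matrix()[:,0]
plan([([.44,-.301,.045],DOWN(np.arctan2(x[1],x[0])-.4),2)])
E
```

```text
lin [0.0038, -0.001, 0.0113] tw [-0.29, 0.13, 2.29] | norm 12.0 2.31
lin [0.0033, -0.0019, 0.0113] tw [-0.29, 0.13, 2.29] | norm 11.9 2.31
end [ 0.4401 -0.3009  0.045 ] [-0.951, -0.309, 0.0, -0.309, 0.951, -0.0, 0.0, -0.0, -1.0]
```

```bash

python3 -m pendant '{"linear":[[0.0038,-0.001,0.0113],[0.0038,-0.001,0.0113],[0.0038,-0.001,0.0113],[0.0038,-0.001,0.0113],[0.0038,-0.001,0.0113]],"twist":[[-0.29,0.13,2.29],[-0.29,0.13,2.29],[-0.29,0.13,2.29],[-0.29,0.13,2.29],[-0.29,0.13,2.29]]}'
python3 -m pendant '{"linear":[[0.0033,-0.0019,0.0113],[0.0033,-0.0019,0.0113],[0.0033,-0.0019,0.0113],[0.0033,-0.0019,0.0113],[0.0033,-0.0019,0.0113]],"twist":[[-0.29,0.13,2.29],[-0.29,0.13,2.29],[-0.29,0.13,2.29],[-0.29,0.13,2.29],[-0.29,0.13,2.29]]}'
python3 - <<'E'
from h import *
s=ctrl.state();print(s['qpos'].round(3))
R=Ro.from_euler('xyz',s['eef_rot']);x=R.as_matrix()[:,0]
plan([([.44,-.301,.031],DOWN(np.arctan2(x[1],x[0])),1)])
E
```

```text
t: 13.68
tcp_pos: [0.4531, -0.2824, 0.1036]
eef_rot: [-3.112, 0.013, -2.628]
wrist_force: [-0.6, 0.0, -3.7]
width: 0.0133
gripper_force: 60.0
t: 14.1
tcp_pos: [0.4433, -0.2992, 0.047]
eef_rot: [-3.139, 0.005, -2.829]
wrist_force: [0.1, 0.6, -3.7]
width: 0.0138
gripper_force: 60.0
[ 0.476  0.637  0.018  2.171 -0.039  0.329  2.412]
lin [0.0008, -0.0001, 0.0032] tw [-0.03, 0.06, -0.0] | norm 3.3 0.07
end [ 0.4397 -0.301   0.031 ] [-0.951, -0.308, 0.0, -0.308, 0.951, -0.0, -0.0, -0.0, -1.0]
```

Descend until contact shows in the wrist force.

```bash

python3 -m pendant '{"linear":[[0.0005,0,0.0035],[0.0005,0,0.0035],[0.0005,0,0.0035],[0,0,0.003],[0,0,0.002]],"twist":[[0,0,0],[0,0,0],[0,0,0],[0,0,0],[0,0,0]]}'
python3 -m pendant '{"linear":[[0,0,0.0015],[0,0,0.0015],[0,0,0.001],[0,0,0],[0,0,0]],"twist":[[0,0,0],[0,0,0],[0,0,0],[0,0,0],[0,0,0]]}'
```

```text
t: 14.52
tcp_pos: [0.4423, -0.2993, 0.0327]
eef_rot: [-3.138, 0.006, -2.824]
wrist_force: [-0.2, 0.4, -3.2]
width: 0.0139
gripper_force: 60.0
t: 14.93
tcp_pos: [0.4422, -0.2994, 0.0288]
eef_rot: [-3.138, 0.005, -2.825]
wrist_force: [0.3, -0.1, -3.8]
width: 0.0135
gripper_force: 60.0
```

```bash

python3 -m pendant '{"linear":[[0,0,0.0015],[0,0,0.0015],[0,0,0.001],[0,0,0],[0,0,0]],"twist":[[0,0,0],[0,0,0],[0,0,0],[0,0,0],[0,0,0]]}'
```

```text
t: 15.35
tcp_pos: [0.4422, -0.2997, 0.0274]
eef_rot: [-3.137, 0.007, -2.825]
wrist_force: [-6.7, 3.6, 36.9]
width: 0.0136
gripper_force: 60.0
```

```bash

python3 -m pendant '{"linear":[[0,0,-0.0015],[0,0,-0.0015],[0,0,0],[0,0,0],[0,0,0]],"twist":[[0,0,0],[0,0,0],[0,0,0],[0,0,0],[0,0,0]]}' 0.05 60
python3 -m pendant '{"linear":[[0,0,-0.006],[0,0,-0.02],[0,0,-0.035],[0,0,-0.038],[0,0,-0.038]],"twist":[[0,0,0],[0,0,0],[0,0,0],[0,0,0],[0,0,0]]}'
python3 - <<'E'
from h import *
s=ctrl.state();print(s['qpos'].round(3))
R=Ro.from_euler('xyz',s['eef_rot'])
x=np.load("drum.npy");x[2]=-.15;x[3]=0;m,C=coverpose(x);M=C.as_matrix();Q=Ro.from_matrix(np.c_[-M[:,0],M[:,1],-M[:,2]])
P=m+.12*M[:,2];print(P)
plan([([.455,-.2,.29],R*Ro.from_rotvec((R.inv()*Q).as_rotvec()*.4),1),(P,Q,2)])
E
```

```text
t: 15.77
tcp_pos: [0.4422, -0.2993, 0.0275]
eef_rot: [-3.139, 0.005, -2.825]
wrist_force: [0.0, -0.5, -0.3]
width: 0.0424
gripper_force: 0.0
t: 16.18
tcp_pos: [0.4407, -0.2989, 0.1661]
eef_rot: [-3.14, 0.004, -2.825]
wrist_force: [-0.0, -0.9, 0.0]
width: 0.05
gripper_force: 0.0
[ 0.463  0.441  0.037  2.096 -0.031  0.601  2.41 ]
[0.46717359 0.0568215  0.27100426]
lin [-0.0096, 0.0181, -0.0244] tw [0.52, -2.18, 2.1] | norm 31.9 3.07
lin [-0.0027, 0.0256, 0.0019] tw [0.39, -1.63, 1.57] | norm 25.8 2.30
lin [0.0011, 0.0257, 0.0012] tw [0.39, -1.64, 1.57] | norm 25.8 2.30
end [0.467  0.0568 0.2707] [-0.873, 0.132, -0.47, 0.149, 0.989, -0.0, 0.465, -0.07, -0.883]
```

```bash

python3 -m pendant '{"linear":[[-0.0096,0.0181,-0.0244],[-0.0096,0.0181,-0.0244],[-0.0096,0.0181,-0.0244],[-0.0096,0.0181,-0.0244],[-0.0096,0.0181,-0.0244]],"twist":[[0.52,-2.18,2.1],[0.52,-2.18,2.1],[0.52,-2.18,2.1],[0.52,-2.18,2.1],[0.52,-2.18,2.1]]}'
python3 -m pendant '{"linear":[[-0.0027,0.0256,0.0019],[-0.0027,0.0256,0.0019],[-0.0027,0.0256,0.0019],[-0.0027,0.0256,0.0019],[-0.0027,0.0256,0.0019]],"twist":[[0.39,-1.63,1.57],[0.39,-1.63,1.57],[0.39,-1.63,1.57],[0.39,-1.63,1.57],[0.39,-1.63,1.57]]}'
python3 -m pendant '{"linear":[[0.0011,0.0257,0.0012],[0.0011,0.0257,0.0012],[0.0011,0.0257,0.0012],[0.0011,0.0257,0.0012],[0.0011,0.0257,0.0012]],"twist":[[0.39,-1.63,1.57],[0.39,-1.63,1.57],[0.39,-1.63,1.57],[0.39,-1.63,1.57],[0.39,-1.63,1.57]]}'
python3 - <<'E'
from h import *
s=ctrl.state();print(s['qpos'].round(3))
im=ctrl.camera("wrist");cv2.imwrite("pics/w5raw.png",im);np.save("s5.npy",np.r_[s['tcp_pos'],s['eef_rot']])
cv2.imwrite("pics/top5.png",ctrl.camera("top"))
c=proj(cam("wrist",s),[[.5623,.0424,.09],[.5623+.074,.0424,.09],[.5623-.074,.0424,.09]]);print(c)
cv2.imwrite("pics/w5.png",cv2.resize(im,None,fx=1.5,fy=1.5))
E
```

```text
t: 16.6
tcp_pos: [0.4553, -0.199, 0.2899]
eef_rot: [-3.112, 0.201, -3.007]
wrist_force: [0.4, 0.2, 0.5]
width: 0.05
gripper_force: 0.0
t: 17.02
tcp_pos: [0.4611, -0.0705, 0.2794]
eef_rot: [-3.116, 0.347, 3.138]
wrist_force: [0.5, -1.0, 0.9]
width: 0.05
gripper_force: 0.0
t: 17.43
tcp_pos: [0.4636, 0.0153, 0.2712]
eef_rot: [-3.122, 0.442, 3.039]
wrist_force: [-0.1, -0.7, 0.3]
width: 0.05
gripper_force: 0.0
[-0.342  0.072  0.055  2.416  0.633  0.304  0.602]
[[289.61330843 178.22071366]
 [291.59426795 215.79751422]
 [287.07464972 130.06492297]]
```

View pics/w5.png

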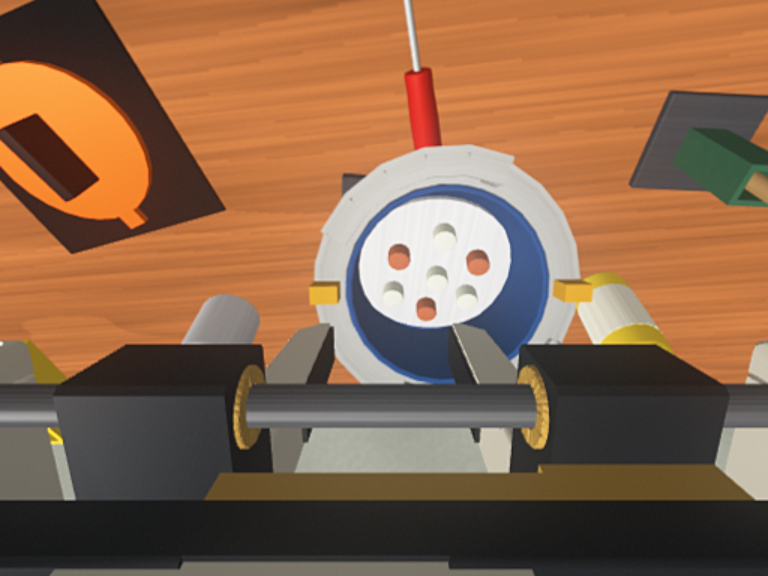

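All seven beads are visible. Their blob centres (×1.5) are (445,236), (399,256), (478,262), (437,278), (393,293), (467,296) and (426,308), with the plate centred near (435,262). The cover lies flat on the mat.

```bash
python3 - <<'E'
from h import *
a=np.load("s5.npy");w=cam("wrist",{"tcp_pos":a[:3],"eef_rot":a[3:]})
u=np.array([(445,236),(399,256),(478,262),(437,278),(393,293),(467,296),(426,308)])/1.5
B=onz(w,u,.098);np.save("beads0.npy",B)
pl=onz(w,np.array([(360,265),(510,258),(437,197),(433,328)])/1.5,.09);print("plate",pl.round(4).tolist())
print((B-B[3]).round(3)[:,:2].tolist(),B[3])
s=ctrl.state();R=Ro.from_euler('xyz',s['eef_rot']);print(s['tcp_pos'])
Q=DOWN(np.pi-.148);H=[.497,.295,.265]
plan([([.48,.16,.30],R*Ro.from_rotvec((R.inv()*Q).as_rotvec()*.5),1),(H,Q,1)])
E
```

```text
plate [[0.5529, -0.0265, 0.09], [0.5584, 0.1114, 0.09], [0.4905, 0.0475, 0.09], [0.6423, 0.0375, 0.09]]
[[-0.045, 0.009], [-0.028, -0.033], [-0.015, 0.037], [0.0, 0.0], [0.014, -0.043], [0.025, 0.028], [0.037, -0.012]] [0.56885949 0.04398734 0.098     ]
[0.46365538 0.01688608 0.2709079 ]
lin [-0.0021, 0.0287, -0.0058] tw [-0.05, 2.53, 0.25] | norm 29.4 2.54
lin [0.0012, 0.0273, 0.0068] tw [-0.05, 2.53, 0.25] | norm 28.2 2.54
end [0.4969 0.2952 0.2649] [-0.989, 0.147, 0.0, 0.147, 0.989, 0.0, -0.0, 0.0, -1.0]
```

```bash

python3 -m pendant '{"linear":[[-0.0021,0.0287,-0.012],[-0.0021,0.0287,-0.012],[-0.0021,0.0287,-0.012],[-0.0021,0.0287,-0.012],[-0.0021,0.0287,-0.012]],"twist":[[0,2.53,0.25],[0,2.53,0.25],[0,2.53,0.25],[0,2.53,0.25],[0,2.53,0.25]]}'
python3 -m pendant '{"linear":[[0.0012,0.0273,0],[0.0012,0.0273,0],[0.0012,0.0273,0],[0.0012,0.0273,0],[0.0012,0.0273,0]],"twist":[[0,2.53,0.25],[0,2.53,0.25],[0,2.53,0.25],[0,2.53,0.25],[0,2.53,0.25]]}'
python3 - <<'E'
from h import *
s=ctrl.state();print(s['qpos'].round(3))
im=ctrl.camera("wrist");np.save("s6.npy",np.r_[s['tcp_pos'],s['eef_rot']]);cv2.imwrite("pics/w6raw.png",im)
c=proj(cam("wrist",s),[[.501,.296,.221],[.5,.294,.095]]);print(c)
cv2.imwrite("pics/w6.png",cv2.resize(im[90:290,130:390],None,fx=3,fy=3,interpolation=cv2.INTER_CUBIC))
E
```

```text
t: 17.95
tcp_pos: [0.4695, 0.1601, 0.3297]
eef_rot: [-3.131, 0.216, 3.015]
wrist_force: [0.8, 0.1, 0.4]
width: 0.0498
gripper_force: 0.0
t: 18.37
tcp_pos: [0.4833, 0.296, 0.3268]
eef_rot: [-3.135, -0.005, 2.992]
wrist_force: [1.1, 0.3, -0.8]
width: 0.0502
gripper_force: 0.0
[-0.522  0.308 -0.17   1.822  0.061  1.025  0.704]
[[263.41747678 205.44176429]
 [261.67414844 180.75260131]]
```

View pics/w6.png

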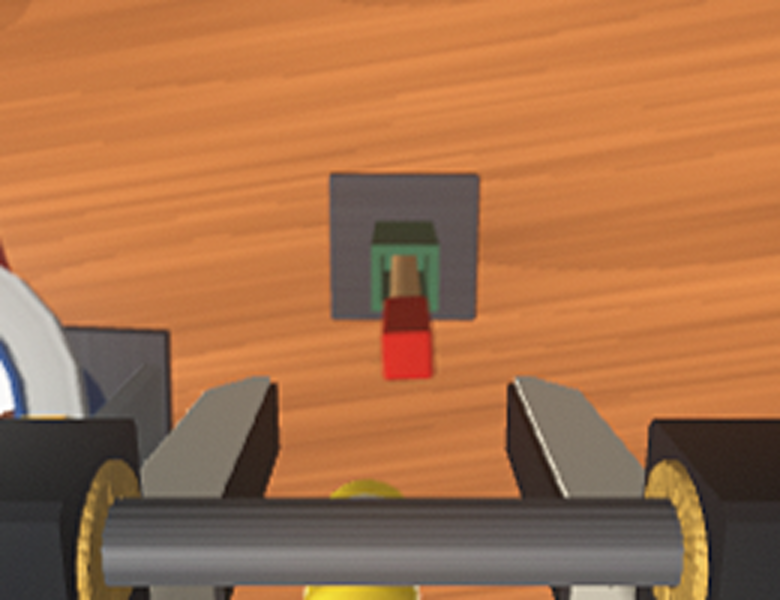

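The handle's top face is centred at crop (409,356) and square to the image. The tube's mouth is centred at (406,279) and the foot corners are (330,174), (480,176), (476,320) and (332,318). The handle is aligned with the tool.

```bash
python3 - <<'E'
from h import *
a=np.load("s6.npy");w=cam("wrist",{"tcp_pos":a[:3],"eef_rot":a[3:]})
f=lambda u:(np.atleast_2d(u)+.5)/3-.5+[130,90]
h=onz(w,f([409,356]),.223)[0];tm=onz(w,f([406,279]),.095)[0];ft=onz(w,f([(330,174),(480,176),(476,320),(332,318)]),.008)
fc=ft.mean(0);e=ft[1]-ft[0];print("handle",h,"tube",tm,"foot",fc,"sizes",np.linalg.norm(ft[1]-ft[0]),np.linalg.norm(ft[2]-ft[1]),"yaw",np.arctan2(-e[0],e[1]))
np.save("well.npy",np.r_[(tm[:2]+fc[:2])/2,np.arctan2(-e[0],e[1])])
s=ctrl.state();R=Ro.from_euler('xyz',s['eef_rot'])
g=h+[0,0,.0]
Q=DOWN(np.pi+np.arctan2(-e[0],e[1]))
plan([([h[0],h[1],.24],Q,1),([h[0],h[1],.179],Q,1)])
E
```

```text
handle [0.50393977 0.2983044  0.223     ] tube [0.5036665  0.29854113 0.095     ] foot [0.50326655 0.29851055 0.008     ] sizes 0.08937210369578842 0.08874833014042781 yaw -0.1623232098613033
lin [-0.0041, 0.0, 0.0172] tw [-0.04, -0.09, 0.17] | norm 17.7 0.20
lin [0.0, 0.0, 0.0122] tw [-0.0, -0.0, -0.0] | norm 12.2 0.00
end [0.5041 0.2981 0.1792] [-0.987, 0.162, 0.0, 0.162, 0.987, -0.0, -0.0, -0.0, -1.0]
```

```bash

python3 -m pendant '{"linear":[[-0.0041,0,0.0172],[-0.0041,0,0.0172],[-0.0041,0,0.0172],[-0.0041,0,0.0172],[-0.0041,0,0.0172]],"twist":[[0,-0.09,0.17],[0,-0.09,0.17],[0,-0.09,0.17],[0,-0.09,0.17],[0,-0.09,0.17]]}'
python3 -m pendant '{"linear":[[0,0,0.0122],[0,0,0.0122],[0,0,0.0122],[0,0,0.0122],[0,0,0.0122]],"twist":[[0,0,0],[0,0,0],[0,0,0],[0,0,0],[0,0,0]]}'
python3 -m pendant '{"linear":[[0,0,0],[0,0,0],[0,0,0],[0,0,0],[0,0,0]],"twist":[[0,0,0],[0,0,0],[0,0,0],[0,0,0],[0,0,0]]}' 0 40
python3 -m pendant '{"linear":[[0,0,0],[0,0,0],[0,0,-0.004],[0,0,-0.01],[0,0,-0.016]],"twist":[[0,0,0],[0,0,0],[0,0,0],[0,0,0],[0,0,0]]}'
```

```text
t: 18.83
tcp_pos: [0.5039, 0.2902, 0.2399]
eef_rot: [-3.134, 0.006, 2.976]
wrist_force: [-0.1, 0.6, -0.0]
width: 0.0499
gripper_force: 0.0
t: 19.25
tcp_pos: [0.5042, 0.2895, 0.1791]
eef_rot: [-3.134, 0.006, 2.976]
wrist_force: [-0.2, -0.7, 0.1]
width: 0.05
gripper_force: 0.0
t: 19.67
tcp_pos: [0.5044, 0.2906, 0.1803]
eef_rot: [-3.134, 0.008, 2.975]
wrist_force: [0.1, -0.4, -0.2]
width: 0.021
gripper_force: 0.0
t: 20.08
tcp_pos: [0.5033, 0.2918, 0.2094]
eef_rot: [-3.133, 0.006, 2.975]
wrist_force: [0.7, 3.8, -2.2]
width: 0.0181
gripper_force: 40.0
```

```bash
cat >> h.py <<'E'
c0=np.array([.566,.043]);YD=-.15;TH=np.radians(22)
QS=DOWN(np.pi-.16)*Ro.from_euler('y',-TH)
U=-QS.as_matrix()[:,2];L=.1635
def tcp(xy,up=0,z=.097): return np.r_[c0+np.array(xy),z]+(L+up)*U
def tip():
    s=ctrl.state();R=Ro.from_euler('xyz',s['eef_rot']).as_matrix();return (s['tcp_pos']+L*R[:,2])-np.r_[c0,0]
def rows(pts):
    """per-row shifts through xy points (rel c0), with orientation kept; also pulls back to QS"""
    s=ctrl.state();R=Ro.from_euler('xyz',s['eef_rot']);p=s['tcp_pos']
    print("rotfix/row1",np.degrees((R.inv()*QS).as_rotvec()).round(2))
    for q in pts:
        P=tcp(q);print(R.inv().apply(P-p).round(4).tolist());p=P
E
python3 - <<'E'
from h import *
s=ctrl.state();R=Ro.from_euler('xyz',s['eef_rot']);P=[.000,-.026]
print(tcp(P,.16),tcp(P))
plan([([.503,.292,.335],R,1),([.48,.2,.39],R*Ro.from_rotvec((R.inv()*QS).as_rotvec()*.4),1),(tcp(P,.15),QS,2)])
E
```

```text
[0.44636263 0.03630701 0.39694398] [0.50553413 0.02675795 0.24859456]
lin [-0.0001, -0.0002, -0.0251] tw [0.0, 0.0, 0.0] | norm 25.1 0.00
lin [0.0008, -0.019, -0.011] tw [-0.04, -1.73, -0.02] | norm 22.0 1.73
lin [0.0003, -0.0167, 0.0002] tw [-0.03, -1.3, -0.02] | norm 16.7 1.30
lin [0.0004, -0.0167, 0.0002] tw [-0.04, -1.3, -0.01] | norm 16.7 1.30
end [0.4501 0.0355 0.3877] [-0.915, 0.148, -0.375, 0.159, 0.987, 0.0, 0.37, -0.06, -0.927]
```

```bash

python3 -m pendant '{"linear":[[0,0,-0.0251],[0,0,-0.0251],[0,0,-0.0251],[0,0,-0.0251],[0,0,-0.0251]],"twist":[[0,0,0],[0,0,0],[0,0,0],[0,0,0],[0,0,0]]}' - 60
python3 -m pendant '{"linear":[[0.0008,-0.019,-0.011],[0.0008,-0.019,-0.011],[0.0008,-0.019,-0.011],[0.0008,-0.019,-0.011],[0.0008,-0.019,-0.011]],"twist":[[0,-1.73,0],[0,-1.73,0],[0,-1.73,0],[0,-1.73,0],[0,-1.73,0]]}'
python3 -m pendant '{"linear":[[0.0003,-0.0167,0.0002],[0.0003,-0.0167,0.0002],[0.0003,-0.0167,0.0002],[0.0003,-0.0167,0.0002],[0.0003,-0.0167,0.0002]],"twist":[[0,-1.3,0],[0,-1.3,0],[0,-1.3,0],[0,-1.3,0],[0,-1.3,0]]}'
python3 -m pendant '{"linear":[[0.0003,-0.0167,0.0002],[0.0003,-0.0167,0.0002],[0.0003,-0.0167,0.0002],[0.0003,-0.0167,0.0002],[0.0003,-0.0167,0.0002]],"twist":[[0,-1.3,0],[0,-1.3,0],[0,-1.3,0],[0,-1.3,0],[0,-1.3,0]]}'
python3 - <<'E'
from h import *
s=ctrl.state();P=[.000,-.026];print(s['qpos'].round(3),tip())
plan([(tcp(P,.08),QS,1),(tcp(P,.012),QS,1),(tcp(P),QS,1)])
im=ctrl.camera("wrist");np.save("s7.npy",np.r_[s['tcp_pos'],s['eef_rot']]);cv2.imwrite("pics/w7raw.png",im)
w=cam("wrist",s)
# where does the stick shaft show: expected tip pixel
print("tip px",proj(w,s['tcp_pos']-L*np.array(-Ro.from_euler('xyz',s['eef_rot']).as_matrix()[:,2])))
hsv=cv2.cvtColor(im,cv2.COLOR_BGR2HSV);m=cv2.inRange(hsv,(10,40,90),(25,160,255))
E
```

```text
t: 20.5
tcp_pos: [0.5024, 0.2909, 0.3368]
eef_rot: [-3.131, 0.007, 2.974]
wrist_force: [0.3, -0.4, -1.0]
width: 0.0175
gripper_force: 60.0
t: 20.92
tcp_pos: [0.4788, 0.1981, 0.3913]
eef_rot: [-3.131, 0.159, 2.975]
wrist_force: [-0.6, -0.0, -0.4]
width: 0.0176
gripper_force: 60.0
t: 21.33
tcp_pos: [0.4635, 0.1161, 0.3903]
eef_rot: [-3.131, 0.272, 2.976]
wrist_force: [0.1, 0.3, -0.7]
width: 0.0175
gripper_force: 60.0
t: 21.75
tcp_pos: [0.4484, 0.0341, 0.3894]
eef_rot: [-3.13, 0.385, 2.978]
wrist_force: [0.6, 0.2, -0.9]
width: 0.0176
gripper_force: 60.0
[-0.335 -0.088 -0.016  2.191  0.296  0.727  0.862] [-0.05729316 -0.02074913  0.23789852]
lin [-0.0001, 0.0005, 0.0144] tw [-0.15, 0.02, -0.04] | norm 14.4 0.16
lin [-0.0, -0.0, 0.0136] tw [0.0, -0.0, -0.0] | norm 13.6 0.00
lin [-0.0, -0.0, 0.0024] tw [0.0, -0.0, -0.0] | norm 2.4 0.00
end [0.5054 0.0269 0.2486] [-0.915, 0.148, -0.374, 0.159, 0.987, 0.0, 0.37, -0.059, -0.927]
tip px [[260.19809124 177.75837085]]
```

```bash

python3 -m pendant '{"linear":[[0,0.0005,0.0144],[0,0.0005,0.0144],[0,0.0005,0.0144],[0,0.0005,0.0144],[0,0.0005,0.0144]],"twist":[[-0.15,0,0],[-0.15,0,0],[-0.15,0,0],[-0.15,0,0],[-0.15,0,0]]}'
python3 -m pendant '{"linear":[[0,0,0.0136],[0,0,0.0136],[0,0,0.0136],[0,0,0.0136],[0,0,0.0136]],"twist":[[0,0,0],[0,0,0],[0,0,0],[0,0,0],[0,0,0]]}'
python3 - <<'E'
from h import *
s=ctrl.state();P=[.000,-.026];print(s['qpos'].round(3),tip())
plan([(tcp(P),QS,1)])
E
```

```text
t: 22.22
tcp_pos: [0.4762, 0.0329, 0.3222]
eef_rot: [3.139, 0.385, 2.978]
wrist_force: [0.6, -0.8, -1.1]
width: 0.0177
gripper_force: 60.0
t: 22.63
tcp_pos: [0.5016, 0.029, 0.2591]
eef_rot: [3.14, 0.385, 2.978]
wrist_force: [-0.5, -1.0, -1.3]
width: 0.0179
gripper_force: 60.0
[-0.321  0.159  0.048  2.322  0.463  0.343  0.72 ] [-0.00383235 -0.02372409  0.10756323]
lin [0.0, -0.0003, 0.0023] tw [0.01, 0.01, -0.04] | norm 2.3 0.04
end [0.5056 0.0268 0.2485] [-0.915, 0.148, -0.374, 0.16, 0.987, -0.0, 0.369, -0.06, -0.927]
```

```bash

python3 -m pendant '{"linear":[[0,-0.0005,0.003],[0,-0.0005,0.003],[0,-0.0005,0.003],[0,0,0.0015],[0,0,0]],"twist":[[0,0,0],[0,0,0],[0,0,0],[0,0,0],[0,0,0]]}'
python3 - <<'E'
from h import *
print(tip())
rows([(.001,-.018),(.002,-.01),(.003,-.002),(.003,.006),(.003,.012)])
E
```

```text
t: 23.05
tcp_pos: [0.5056, 0.0275, 0.25]
eef_rot: [3.138, 0.386, 2.978]
wrist_force: [-0.5, 0.8, -0.7]
width: 0.0177
gripper_force: 60.0
[ 0.00033407 -0.02497065  0.09852497]
rotfix/row1 [ 0.12  0.1  -0.2 ]
[0.0007, 0.0073, 0.0013]
[0.0003, 0.0081, -0.0001]
[0.0003, 0.0081, -0.0001]
[0.0012, 0.0079, -0.0005]
[0.0009, 0.0059, -0.0003]
```

```bash

python3 -m pendant '{"linear":[[0.0005,0.0073,0.0009],[0.0003,0.0081,0],[0.0003,0.0081,-0.0001],[0.0012,0.0079,-0.0005],[0.0009,0.0059,-0.0003]],"twist":[[0,0,0],[0,0,0],[0,0,0],[0,0,0],[0,0,0]]}'
python3 - <<'E'
from h import *
print(tip(),ctrl.state()['qpos'].round(2))
rows([(.003,-.002),(.001,-.014),(-.001,-.026),(-.004,-.036),(-.006,-.043)])
E
```

```text
t: 23.47
tcp_pos: [0.5087, 0.0655, 0.2492]
eef_rot: [3.138, 0.386, 2.978]
wrist_force: [0.4, -0.3, -1.3]
width: 0.0177
gripper_force: 60.0
[0.00359221 0.01314397 0.0977115 ] [-0.43  0.19  0.08  2.31  0.53  0.34  0.58]
rotfix/row1 [ 0.15  0.12 -0.19]
[-0.0018, -0.0146, 0.0013]
[0.0, -0.0122, -0.0001]
[0.0, -0.0122, -0.0001]
[0.0012, -0.0104, -0.0005]
[0.0008, -0.0072, -0.0003]
```

```bash

python3 -m pendant '{"linear":[[-0.0018,-0.0146,0.0008],[0,-0.0122,-0.0001],[0,-0.0122,-0.0001],[0.0012,-0.0104,-0.0005],[0.0008,-0.0072,-0.0003]],"twist":[[0,0,0],[0,0,0],[0,0,0],[0,0,0],[0,0,0]]}' | head -3
python3 - <<'E'
from h import *
print(tip())
an=np.radians(-98+13*np.arange(1,31));rows(np.c_[.042*np.cos(an),.042*np.sin(an)])
E
```

```text
t: 23.88
tcp_pos: [0.4989, 0.0081, 0.2489]
eef_rot: [3.138, 0.386, 2.977]
[-0.00629922 -0.04436321  0.09741401]
rotfix/row1 [ 0.1   0.1  -0.23]
[-0.0088, 0.0044, 0.0039]
[-0.0082, 0.0034, 0.0034]
[-0.0073, 0.0053, 0.003]
[-0.006, 0.0069, 0.0025]
[-0.0044, 0.0082, 0.0018]
[-0.0026, 0.0091, 0.0011]
[-0.0006, 0.0095, 0.0003]
[0.0014, 0.0094, -0.0005]
[0.0033, 0.0088, -0.0013]
[0.005, 0.0078, -0.002]
[0.0065, 0.0064, -0.0026]
[0.0077, 0.0046, -0.0031]
[0.0085, 0.0026, -0.0034]
[0.0088, 0.0005, -0.0036]
[0.0087, -0.0016, -0.0035]
[0.0081, -0.0037, -0.0033]
[0.0071, -0.0056, -0.0029]
[0.0058, -0.0072, -0.0024]
[0.0041, -0.0084, -0.0017]
[0.0023, -0.0092, -0.001]
[0.0003, -0.0095, -0.0002]
[-0.0017, -0.0093, 0.0006]
[-0.0036, -0.0087, 0.0014]
[-0.0053, -0.0076, 0.0021]
[-0.0067, -0.0061, 0.0027]
[-0.0078, -0.0043, 0.0032]
[-0.0085, -0.0023, 0.0035]
[-0.0088, -0.0002, 0.0036]
[-0.0086, 0.002, 0.0035]
[-0.008, 0.004, 0.0033]
```

```bash

python3 -m pendant '{"linear":[[-0.0088,0.0044,0.0036],[-0.0082,0.0034,0.0034],[-0.0073,0.0053,0.003],[-0.006,0.0069,0.0025],[-0.0044,0.0082,0.0018]],"twist":[[0,0,0],[0,0,0],[0,0,0],[0,0,0],[0,0,0]]}' | sed -n '2p;4p'
python3 -m pendant '{"linear":[[-0.0026,0.0091,0.0011],[-0.0006,0.0095,0.0003],[0.0014,0.0094,-0.0005],[0.0033,0.0088,-0.0013],[0.005,0.0078,-0.002]],"twist":[[0,0,0],[0,0,0],[0,0,0],[0,0,0],[0,0,0]]}' | sed -n '2p;4p'
python3 -m pendant '{"linear":[[0.0065,0.0064,-0.0026],[0.0077,0.0046,-0.0031],[0.0085,0.0026,-0.0034],[0.0088,0.0005,-0.0036],[0.0087,-0.0016,-0.0035]],"twist":[[0,0,0],[0,0,0],[0,0,0],[0,0,0],[0,0,0]]}' | sed -n '2p;4p'
python3 - <<'E'
from h import *
print(tip(),ctrl.state()['qpos'].round(2))
E
```

```text
tcp_pos: [0.5423, 0.0319, 0.2484]
wrist_force: [0.4, 0.5, -0.6]
tcp_pos: [0.5414, 0.0777, 0.2483]
wrist_force: [0.4, 0.5, -0.3]
tcp_pos: [0.4996, 0.0956, 0.2479]
wrist_force: [0.6, 1.0, -0.4]
[-0.0058722   0.04296293  0.09637829] [-0.54  0.19  0.11  2.32  0.56  0.36  0.47]
```

```bash

python3 -m pendant '{"linear":[[0.0081,-0.0037,-0.0036],[0.0071,-0.0056,-0.0031],[0.0058,-0.0072,-0.0025],[0.0041,-0.0084,-0.0018],[0.0023,-0.0092,-0.001]],"twist":[[0,0,0],[0,0,0],[0,0,0],[0,0,0],[0,0,0]]}' | sed -n '2p;4p'
python3 -m pendant '{"linear":[[0.0003,-0.0095,-0.0002],[-0.0017,-0.0093,0.0006],[-0.0036,-0.0087,0.0014],[-0.0053,-0.0076,0.0021],[-0.0067,-0.0061,0.0027]],"twist":[[0,0,0],[0,0,0],[0,0,0],[0,0,0],[0,0,0]]}' | sed -n '2p;4p'
python3 -m pendant '{"linear":[[-0.0078,-0.0043,0.0031],[-0.0085,-0.0023,0.0034],[-0.0088,-0.0002,0.0035],[-0.0086,0.002,0.0035],[-0.008,0.004,0.0033]],"twist":[[0,0,0],[0,0,0],[0,0,0],[0,0,0],[0,0,0]]}' | sed -n '2p;4p'
python3 - <<'E'
from h import *
print(tip(),ctrl.state()['qpos'].round(2))
E
```

```text
tcp_pos: [0.4647, 0.066, 0.2491]
wrist_force: [1.3, -0.0, -0.9]
tcp_pos: [0.4765, 0.0213, 0.2493]
wrist_force: [-1.1, -0.3, -1.9]
tcp_pos: [0.5215, 0.0137, 0.2493]
wrist_force: [-0.7, -0.0, -0.3]
[ 0.01624935 -0.03888556  0.09782389] [-0.3   0.2   0.08  2.3   0.42  0.3   0.81]
```

```bash
python3 - <<'E'
from h import *
im=cv2.imread("pics/w5raw.png")
print(im[150:166:2,286:308:2].tolist()[0:8][0][:2]);
for r in range(150,170,2): print(r,[ '%d,%d,%d'%tuple(im[r,c]) for c in range(286,310,3)])
s=ctrl.state();w=cam("wrist",s)
print(proj(w,np.c_[c0[0]+.074*np.cos(np.arange(8)*np.pi/4),c0[1]+.07*np.sin(np.arange(8)*np.pi/4),np.full(8,.09)]).round(0).tolist())
im=ctrl.camera("wrist");cv2.imwrite("pics/w8raw.png",im);np.save("s8.npy",np.r_[s['tcp_pos'],s['eef_rot']])
E
```

```text
[[237, 238, 238], [239, 240, 241]]
150 ['237,238,238', '240,240,241', '176,191,193', '153,167,169', '137,150,152', '214,219,221', '238,238,239', '237,238,239']
152 ['237,238,239', '223,230,231', '176,191,193', '157,171,173', '143,155,157', '136,149,150', '241,241,242', '238,239,239']
154 ['238,239,239', '188,207,209', '174,189,192', '193,211,213', '191,210,211', '132,143,147', '244,244,244', '239,240,240']
156 ['238,238,239', '190,210,211', '233,243,244', '234,244,244', '234,243,244', '219,237,238', '234,234,235', '239,240,241']
158 ['238,238,239', '208,225,226', '233,243,244', '231,242,242', '230,240,241', '231,241,242', '210,214,217', '240,241,241']
160 ['237,238,239', '233,243,243', '232,242,243', '232,242,243', '230,240,241', '229,240,241', '205,214,215', '241,242,242']
162 ['238,239,240', '231,239,240', '232,242,243', '231,241,242', '230,240,241', '228,239,240', '234,235,235', '239,240,241']
164 ['239,240,241', '236,238,239', '232,243,243', '231,241,242', '230,240,241', '226,236,238', '239,239,239', '239,239,240']
166 ['240,241,241', '236,236,237', '236,239,241', '230,240,241', '230,238,239', '235,235,236', '238,239,240', '239,239,241']
168 ['240,241,241', '235,235,237', '238,238,239', '241,241,242', '242,243,243', '236,236,237', '238,239,240', '238,239,239']
[[295.0, 205.0], [331.0, 188.0], [348.0, 150.0], [330.0, 111.0], [282.0, 99.0], [241.0, 125.0], [233.0, 167.0], [257.0, 198.0]]
```

```bash
cat >> h.py <<'E'
def rect(im,w,z=.106):
    g=np.arange(-.085,.0851,.001);X,Y=np.meshgrid(g,g,indexing="ij") # [ix,iy]
    uv=proj(w,np.c_[X.ravel()+c0[0],Y.ravel()+c0[1],np.full(X.size,z)]).astype(np.float32)
    return cv2.remap(im,uv[:,0].reshape(X.shape),uv[:,1].reshape(X.shape),cv2.INTER_LINEAR).astype(int),X,Y
def beads(f,sf):
    im=cv2.imread(f);a=np.load(sf);w=cam("wrist",{"tcp_pos":a[:3],"eef_rot":a[3:]})
    r,X,Y=rect(im,w);d=r[...,2]-r[...,0];gb=r[...,1]-r[...,0];inside=(X/.078)**2+(Y/.074)**2<1
    for n,m in(("white",(d>=7)&(d<=26)&(gb>=6)&(r[...,2]>212)),("terra",(d>=45)&(gb<45)&(r[...,2]<245))):
        m=(m&inside).astype(np.float32);k=cv2.getStructuringElement(cv2.MORPH_ELLIPSE,(19,19)).astype(np.float32)
        k2=np.zeros((27,27),np.float32);cv2.circle(k2,(13,13),13,-.35,-1);k2[4:23,4:23][k>0]=1
        s=cv2.filter2D(m,-1,k2/k.sum());out=[]
        for _ in range(6):
            i=np.unravel_index(s.argmax(),s.shape)
            if s[i]<.3: break
            out.append((round(X[i]*1e3),round(Y[i]*1e3),round(float(s[i]),2)));s[(X-X[i])**2+(Y-Y[i])**2<.0165**2]=-1
        print(n,int(m.sum()),out)
E
python3 -c "
from h import *
print((np.load('beads0.npy')[:,:2]-c0).round(3).tolist())
beads('pics/w5raw.png','s5.npy');beads('pics/w8raw.png','s8.npy')"
```

```text
[[-0.042, 0.01], [-0.025, -0.032], [-0.012, 0.038], [0.003, 0.001], [0.017, -0.042], [0.028, 0.029], [0.04, -0.011]]
white 1284 [(-43, 8, 0.95), (2, 0, 0.94), (16, -42, 0.94), (27, 27, 0.93)]
terra 1364 [(-26, -32, 0.88), (-13, 37, 0.88), (39, -12, 0.88), (22, -12, 0.51), (-29, 32, 0.4), (-43, -31, 0.33)]
white 811 [(3, 56, 0.94), (-52, -39, 0.93), (23, -53, 0.53)]
terra 2161 [(-69, 4, 0.95), (-26, -55, 0.86), (55, 11, 0.86), (49, -45, 0.77), (31, -42, 0.69), (9, -39, 0.61)]
```

```bash

python3 -m pendant '{"linear":[[0,0,-0.01],[0,0,-0.016],[0,0,-0.018],[0,0,-0.018],[0,0,-0.018]],"twist":[[0,0,0],[0,0,0],[0,0,0],[0,0,0],[0,0,0]]}' | sed -n '2p;4p'
python3 - <<'E'
from h import *
s=ctrl.state();im=ctrl.camera("wrist");cv2.imwrite("pics/w9raw.png",im);np.save("s9.npy",np.r_[s['tcp_pos'],s['eef_rot']])
print(tip());beads('pics/w9raw.png','s9.npy')
R=Ro.from_euler('xyz',s['eef_rot']);w=cam("wrist",s);print(proj(w,s['tcp_pos']+L*R.as_matrix()[:,2]))
r,X,Y=rect(im,w);cls=np.full(X.shape,'.');d=r[...,2]-r[...,0];gb=r[...,1]-r[...,0]
cls[(d>=7)&(gb>=6)&(r[...,2]>212)&(d<27)]='w';cls[(d>=27)]='T';cls[r.max(-1)<150]='k';cls[(r[...,0]-r[...,2]>25)]='b'
for row in cls[::5,::3]: print(''.join(row))
E
```

```text
tcp_pos: [0.4907, 0.0196, 0.324]
wrist_force: [0.1, 0.3, -0.6]
[-0.01388581 -0.03238453  0.17558383]
white 839 [(2, 56, 0.93), (-52, -40, 0.93), (24, -53, 0.61)]
terra 2007 [(-69, 4, 0.94), (55, 11, 0.86), (-26, -56, 0.85), (23, -39, 0.81), (52, -43, 0.79), (37, -50, 0.39)]
[[260.19062616 177.75922586]]
Twwwwwww.w..wwwbbbbkkkbbbbbbbbbbbbbbbbbbbbbbb.w.www......
w.ww.w....ww.bbbkkkkbbk.....TTkkkbbbbbbbbbbbbbbbw........
wwwwww..ww.bbbkkkk.........TTTTTT.....bbbbbbbbbbb.w..w...
.w.www.wwbbbkkkk...........TTTTTTT.......bbbbbbbbbb...w..
wwww.ww.bbbkk.w............TTTTTT..........bbbbbbbbb.w.w.
wwwwww.bbkkk.wwww.k..........TTw.............bbbbbbbbbw.w
w.www.bbkkk..wwwwww...........................bbbbbbbbbw.
w.ww.bbkkk...wwwwww............................bbbbbbbbbw
ww.wbbkkk.....wwww..............................bbbbbbbbb
..wbbkkk.TTTT....................................bbbbbbbb
.wkbbkk.TTTTkT...................................bbbbbbbb
wwbbkkkTTTTTTk....................................bbbbbbb
..bbkk.TTTTTTT....................................bbbbbbb
wbbkkk..TTTTT............................
[... 534 characters left out ...]
bbbb
wbbbkkkk..wwTkkkkkT............................bbbbbbbbbb
w.bbkkkkk...TkkkkkT...........................bbbbbbbbbbb
wwbbbkkkkkkTkkkkkkT...........TTkkk.........bbbbbbbbbbbbb
ww.bbkkkkkkTkkkkkk...........TTTTTkT.......bbbbbbbbbbbbbb
..wbbbkkkkkTkkkkkk...........TTTTTTT.....bbbbbbbbbbbbbbbb
w...bbbkkkTkkkkkkk...........TTTTTTT..kbbbbbbbbbbbbbbbbbb
wwww.bbbkkTkkkkkkkbbbbb.......TTTTTkbbbbbbbbbbbbbbbbbbbb.
..www.bbbTkkkkkkkkbkkkbbbbbbbbbkkkbbbbbbbbbbbbbbbbbbbbb.w
....ww.bbTkkkkkkkkbbbbbbbbbbbbbbbbbbbbbbbbbbbbbbbbbbbb...
......w.Tkkkkkkkkkbbbbbbbbbbbbbbbbbbbbbbbbbbbbbbbbbbb....
....w...Tkkkkkkkkkbbbbbbbbbbbbbbbbbbbbbbbbbbbbbbbbb.w....
.....kkkkkkkkkkkkkbbbbbbbbbbbbbbbbbbbbbbbbbbbbbbbb.......
```

```bash

python3 -m pendant '{"linear":[[0,0.008,-0.006],[0,0.008,-0.006],[0,0.008,-0.006],[0,0.008,-0.006],[0,0.008,-0.006]],"twist":[[0,0,0],[0,0,0],[0,0,0],[0,0,0],[0,0,0]]}' | sed -n '2p;4p'
python3 - <<'E'
from h import *
s=ctrl.state();im=ctrl.camera("wrist");cv2.imwrite("pics/w10raw.png",im);np.save("s10.npy",np.r_[s['tcp_pos'],s['eef_rot']])
print(tip());beads('pics/w10raw.png','s10.npy')
w=cam("wrist",s)
r,X,Y=rect(im,w);cls=np.full(X.shape,'.');d=r[...,2]-r[...,0];gb=r[...,1]-r[...,0]
cls[(d>=7)&(gb>=6)&(r[...,2]>212)&(d<27)]='w';cls[(d>=27)]='T';cls[r.max(-1)<150]='k';cls[(r[...,0]-r[...,2]>25)]='b'
for row in cls[75::5,::3]: print(''.join(row))
E
```

```text
tcp_pos: [0.4866, 0.0619, 0.3513]
wrist_force: [0.0, 0.4, -1.2]
[-0.01802427  0.01147121  0.20103436]
white 1232 [(2, 56, 0.94), (43, -41, 0.91), (-52, -39, 0.91), (25, -50, 0.88)]
terra 1925 [(-69, 5, 0.96), (-31, -53, 0.86), (69, -7, 0.8), (35, 0, 0.78), (52, -4, 0.74), (52, 15, 0.66)]
kkkkkk.............................................bbbbbb
kkkkkk......................................wwwww..bbbbbb
kkkkkk......................................wwwwwwwbbbbbb
kkkkkk.......................................wwwwwwbbbbbb
kkkkkk.....w..................................wwwwbbbbbbb
kkkkkkk...w.......................................bbbbbbb
kkkkkkk...wwwwwk.................................bbbbbbbb
bkkkkkkk.wwwwww.w............T..................bbbbbbbb.
bkkkkkkk..wwwww...........wTkkkk...............bbbbbbbbbw
bkkkkkkkkk...wwww.k.......Tkkkkkw.............bbbbbbbbb.w
bbkkkkkkkkk.wwwwww........Tkkkkkkkkw.........bbbbbbbbbbw.
bbbkkkkkkkkkwwwwwww......TkkkkkkTTkk........bbbbbbbbbbww.
.bbbkkkkkkkbkwwwww......wTkkkkkkTTTT......bbbbbbbbbbb.ww.
wbbbkkkkkkkkkbbbbb......TkkkkkkkTTTT...kbbbbbbbbbbbb.ww..
wwbbbbkkkkkkkkkkkkbbbbb.TkkkkkkkTTTkbbbbbbbbbbbbbbb.ww..w
wwwbbbbkkkkkkkbbkkkkkbbkkkkkkkkkkkbbbbbbbbbbbbbbbb.ww...w
ww.w.bbbbkkkkbbbkbbbbbkTkkkkkkkkbbkbbbbbbbbbbbbbbww....w.
.w.ww.bbbbbkkbbkbbkbbbkTkkkkkkkkbbbbbbbbbbbbbbb.ww.....w.
w.ww.ww.bbbbbkkbkbbbbkTkkkkkkkkkbbbbbbbbbbbbb.w.w...w....
....wwww..bbbbbkkkbbbkTkkkkkkkkkbbbbbbbbbbb.w..w..ww.w...
```

```bash
python3 - <<'E'
from h import *
P=(0,-.048);plan([(tcp(P,.10),QS,1),(tcp(P,.03),QS,1),(tcp(P,0.0005),QS,1)])
E
```

```text
lin [0.0027, -0.011, 0.0013] tw [0.04, 0.03, -0.02] | norm 11.4 0.05
lin [-0.0, -0.0, 0.014] tw [0.0, -0.0, 0.0] | norm 14.0 0.00
lin [-0.0001, -0.0001, 0.0059] tw [0.0, -0.0, 0.0] | norm 5.9 0.00
end [0.5055 0.0045 0.2492] [-0.916, 0.148, -0.374, 0.159, 0.987, 0.0, 0.37, -0.059, -0.927]
```

```bash

python3 -m pendant '{"linear":[[0.0027,-0.011,0.0013],[0.0027,-0.011,0.0013],[0.0027,-0.011,0.0013],[0.0027,-0.011,0.0013],[0.0027,-0.011,0.0013]],"twist":[[0,0,0],[0,0,0],[0,0,0],[0,0,0],[0,0,0]]}' | sed -n '2p;4p'
python3 -m pendant '{"linear":[[0,0,0.014],[0,0,0.014],[0,0,0.014],[0,0,0.014],[0,0,0.014]],"twist":[[0,0,0],[0,0,0],[0,0,0],[0,0,0],[0,0,0]]}' | sed -n '2p;4p'
python3 - <<'E'
from h import *
print(tip());plan([(tcp((0,-.048),0.0005),QS,1)])
E
```

```text
tcp_pos: [0.4676, 0.0079, 0.3397]
wrist_force: [0.6, -0.1, -0.6]
tcp_pos: [0.4941, 0.0043, 0.2745]
wrist_force: [0.2, 1.0, -0.7]
[-0.01117288 -0.04815216  0.12292855]
lin [-0.0001, 0.0005, 0.0055] tw [0.03, 0.01, -0.04] | norm 5.5 0.05
end [0.5052 0.005  0.2492] [-0.915, 0.147, -0.375, 0.159, 0.987, -0.0, 0.37, -0.06, -0.927]
```

```bash

python3 -m pendant '{"linear":[[0,0.0004,0.0063],[0,0.0004,0.0063],[0,0.0004,0.0063],[0,0.0003,0.0055],[0,0,0.003]],"twist":[[0,0,0],[0,0,0],[0,0,0],[0,0,0],[0,0,0]]}' | sed -n '2p;4p'
python3 - <<'E'
from h import *
print(tip());rows([(.005,-.049),(.010,-.049),(.015,-.048),(.020,-.047),(.024,-.046)])
E
```

```text
tcp_pos: [0.5045, 0.004, 0.2494]
wrist_force: [0.1, -0.2, -1.6]
[-0.000811   -0.04840144  0.09792199]
rotfix/row1 [ 0.12  0.08 -0.18]
[-0.0053, 0.0007, 0.003]
[-0.0046, 0.0008, 0.0019]
[-0.0044, 0.0018, 0.0018]
[-0.0044, 0.0018, 0.0018]
[-0.0035, 0.0016, 0.0014]
```

```bash

python3 -m pendant '{"linear":[[-0.0053,0.0005,0.0022],[-0.0046,0.0008,0.0019],[-0.0044,0.0018,0.0018],[-0.0044,0.0018,0.0018],[-0.0035,0.0016,0.0014]],"twist":[[0,0,0],[0,0,0],[0,0,0],[0,0,0],[0,0,0]]}' | sed -n '2p;4p'
python3 -m pendant '{"linear":[[0,0,-0.01],[0,0,-0.016],[0,0,-0.022],[0,0,-0.026],[0,0,-0.026]],"twist":[[0,0,0],[0,0,0],[0,0,0],[0,0,0],[0,0,0]]}' | sed -n '2p;4p'
python3 -m pendant '{"linear":[[0,0.009,-0.01],[0,0.009,-0.01],[0,0.009,-0.01],[0,0.009,-0.01],[0,0.009,-0.01]],"twist":[[0,0,0],[0,0,0],[0,0,0],[0,0,0],[0,0,0]]}' | sed -n '2p;4p'
python3 - <<'E'
from h import *
s=ctrl.state();im=ctrl.camera("wrist");cv2.imwrite("pics/w11raw.png",im);np.save("s11.npy",np.r_[s['tcp_pos'],s['eef_rot']])
print(s['t'],tip(),s['tcp_pos']);beads('pics/w11raw.png','s11.npy')
E
```

```text
tcp_pos: [0.5298, 0.0065, 0.25]
wrist_force: [-0.3, -0.4, 0.0]
tcp_pos: [0.4914, 0.0124, 0.3433]
wrist_force: [-0.0, -0.1, -0.6]
tcp_pos: [0.4805, 0.0601, 0.3897]
wrist_force: [0.1, -0.4, -0.1]
29.8667 [-0.02373832  0.0100533   0.24015946] [0.48047686 0.06006847 0.38971687]
white 1229 [(-52, -39, 0.92), (2, 56, 0.91), (37, -44, 0.9), (52, -31, 0.87)]
terra 1676 [(-69, 5, 0.94), (-30, -53, 0.84), (69, -6, 0.82), (55, 12, 0.82), (52, -6, 0.73)]
```

All seven beads are now at least 20 mm from where they started. Before replacing the stick I'll check how it sits in the grip by reading its tip in the wrist picture.

```bash
python3 - <<'E'
from h import *
im=cv2.imread("pics/w11raw.png");s=ctrl.state()
for r in range(164,200,4): print(r,' '.join('%d/%d/%d'%tuple(im[r,c]) for c in range(244,278,3)))
print([ '%d:%d/%d/%d'%(r,*im[r,260]) for r in range(160,190,2)])
R=Ro.from_euler('xyz',s['eef_rot']).as_matrix();w=cam("wrist",s)
for z in(.1,.13,.1635): print(proj(w,[s['tcp_pos']+R@[x,y,z] for x,y in((0,-.007),(0,.007),(.007,0),(-.007,0))]).round(1).tolist())
well=np.load("well.npy");print(well)
Q=DOWN(np.pi-.162);plan([([.49,.2,.36],Ro.from_euler('xyz',s['eef_rot'])*Ro.from_rotvec((Ro.from_euler('xyz',s['eef_rot']).inv()*Q).as_rotvec()*.5),2),([well[0],well[1],.30],Q,2)])
E
```

```text
164 247/247/248 242/242/243 238/239/240 241/242/243 240/240/242 242/243/244 240/241/241 241/242/242 251/250/247 253/253/251 239/240/240 242/242/243
168 187/196/199 149/163/166 233/234/235 240/241/242 242/242/242 253/252/251 243/243/243 74/101/174 76/91/135 75/89/131 189/196/209 242/242/243
172 232/242/243 231/242/244 132/146/149 244/244/245 101/140/176 91/116/140 88/112/136 87/111/142 100/140/227 100/139/228 120/138/187 247/248/249
176 236/246/246 233/243/244 232/243/244 246/245/245 90/126/157 87/111/135 87/110/134 84/105/125 94/138/232 99/141/235 113/88/78 90/72/67
180 151/155/150 181/198/199 109/71/57 131/88/68 92/124/154 85/110/133 84/108/131 81/107/132 94/74/66 95/77/70 94/75/70 94/75/70
184 93/74/70 94/76/71 93/75/70 96/81/80 87/116/143 84/108/132 82/106/131 82/104/129 97/73/64 93/73/68 93/74/69 88/71/67
188 115/83/72 88/71/67 85/69/66 93/83/90 83/108/136 81/104/128 80/104/128 76/101/125 115/84/69 160/104/76 170/106/74 156/111/89
192 210/212/212 187/183/182 135/106/93 147/146/153 81/108/133 77/102/127 77/104/127 78/102/126 153/163/169 212/220/224 211/217/218 212/218/219
196 152/
[... 292 characters left out ...]
10/133', '178:87/110/134', '180:86/108/133', '182:85/108/132', '184:83/107/130', '186:80/104/129', '188:79/103/128']
[[253.3, 190.0], [267.0, 190.0], [260.2, 183.3], [260.2, 196.6]]
[[254.0, 183.6], [266.4, 183.6], [260.2, 177.5], [260.2, 189.6]]
[[254.6, 177.8], [265.8, 177.8], [260.2, 172.2], [260.2, 183.2]]
[ 0.50346652  0.29852584 -0.16232321]
lin [0.0023, 0.0137, 0.0026] tw [0.02, 1.11, 0.0] | norm 14.1 1.11
lin [0.0021, 0.0138, 0.0027] tw [0.01, 1.11, 0.0] | norm 14.2 1.11
lin [0.0012, 0.0099, 0.0059] tw [0.02, 1.11, 0.0] | norm 11.6 1.11
lin [0.0006, 0.0099, 0.006] tw [0.01, 1.12, 0.0] | norm 11.6 1.12
end [0.5035 0.2983 0.3002] [-0.987, 0.161, 0.0, 0.161, 0.987, 0.0, -0.0, 0.0, -1.0]
```

```bash

python3 -m pendant '{"linear":[[0.0023,0.0137,0.0026],[0.0023,0.0137,0.0026],[0.0023,0.0137,0.0026],[0.0023,0.0137,0.0026],[0.0023,0.0137,0.0026]],"twist":[[0,1.11,0],[0,1.11,0],[0,1.11,0],[0,1.11,0],[0,1.11,0]]}' | sed -n '2p;4p'
python3 -m pendant '{"linear":[[0.0021,0.0138,0.0027],[0.0021,0.0138,0.0027],[0.0021,0.0138,0.0027],[0.0021,0.0138,0.0027],[0.0021,0.0138,0.0027]],"twist":[[0,1.11,0],[0,1.11,0],[0,1.11,0],[0,1.11,0],[0,1.11,0]]}' | sed -n '2p;4p'
python3 -m pendant '{"linear":[[0.0012,0.0099,0.0059],[0.0012,0.0099,0.0059],[0.0012,0.0099,0.0059],[0.0012,0.0099,0.0059],[0.0012,0.0099,0.0059]],"twist":[[0,1.11,0],[0,1.11,0],[0,1.11,0],[0,1.11,0],[0,1.11,0]]}' | sed -n '2p;4p'
python3 -m pendant '{"linear":[[0.0003,0.0099,0.006],[0.0003,0.0099,0.006],[0.0003,0.0099,0.006],[0.0003,0.0099,0.006],[0.0003,0.0099,0.006]],"twist":[[0,1.11,0],[0,1.11,0],[0,1.11,0],[0,1.11,0],[0,1.11,0]]}'
python3 - <<'E'
from h import *
s=ctrl.state();im=ctrl.camera("wrist");cv2.imwrite("pics/w12raw.png",im);np.save("s12.npy",np.r_[s['tcp_pos'],s['eef_rot']])
R=Ro.from_euler('xyz',s['eef_rot']);w=cam("wrist",s);print("tool z",R.as_matrix()[:,2])
well=np.load("well.npy")
# stick tip offset: read wood columns/rows
hsv=cv2.cvtColor(im,cv2.COLOR_BGR2HSV)
for r in range(160,200,3): print(r,' '.join('%d/%d/%d'%tuple(im[r,c]) for c in range(240,284,4)))
print("tip pred",proj(w,s['tcp_pos']+R.apply([0,0,L])),"tube top corners",proj(w,[np.r_[well[:2],.095]+Ro.from_euler('z',well[2]).apply([a,b,0]) for a,b in((-.012,-.012),(-.012,.012),(.012,.012),(.012,-.012))]).round(1).tolist())
plan([([well[0]+.003,well[1],.27],DOWN(np.pi-.162),1)])
E
```

```text
tcp_pos: [0.4855, 0.1298, 0.3719]
wrist_force: [-0.4, -0.1, -0.1]
tcp_pos: [0.4898, 0.1989, 0.3571]
wrist_force: [0.5, -0.2, -1.3]
tcp_pos: [0.4965, 0.2473, 0.3269]
wrist_force: [0.1, 0.9, -0.7]
t: 31.58
tcp_pos: [0.5047, 0.2965, 0.2971]
eef_rot: [3.138, -0.004, 2.979]
wrist_force: [-0.7, 0.1, -0.7]
width: 0.0179
gripper_force: 60.0
tool z [-0.00345723  0.00385486 -0.99998659]
160 92/94/106 93/93/104 83/110/86 80/111/81 80/110/82 82/111/83 83/113/84 81/113/82 85/112/87 88/91/100 90/91/100
163 87/90/101 88/89/101 90/120/90 79/110/81 92/125/89 93/127/91 91/125/89 84/116/84 91/122/91 89/91/101 88/90/99
166 89/91/101 92/94/104 91/118/90 42/59/62 91/125/88 94/128/88 92/127/87 70/98/74 93/122/90 88/89/99 88/90/100
169 85/87/98 86/88/99 93/118/93 44/61/62 94/128/83 70/104/129 91/127/89 71/97/77 90/120/88 88/90/99 85/88/97
172 89/90/102 89/91/102 89/112/93 44/62/63 97/153/206 63/98/132 60/95/130 73/101/78 92/122/91 89/90/101 90/90/101
175 89/91/102 88/91/101 91/113/93 50/67/65 95/147/193 65/99/132 61/94/127 63/87/70 91/122/88 88/89/99 86/88/99
178 87/87/98 85/85/97 90/109/94 47/64/61 90/138/
[... 455 characters left out ...]
3/126 59/90/123 68/121/195 79/146/234 80/148/236 80/146/234
193 73/130/212 75/135/216 78/138/220 82/141/224 74/115/154 60/91/124 58/90/123 67/115/181 74/130/211 73/130/211 73/132/211
196 78/139/224 78/138/220 74/131/214 74/132/209 73/113/151 57/89/121 59/91/122 61/99/147 76/134/215 76/134/216 73/130/210
199 72/127/207 70/127/208 74/133/213 82/139/209 72/112/149 59/91/123 59/91/122 59/93/128 69/121/196 67/120/196 67/120/199
tip pred [[260.22235095 177.94439058]] tube top corners [[252.4, 163.3], [269.8, 163.3], [269.7, 180.4], [252.5, 180.4]]
lin [-0.0003, 0.0001, 0.0052] tw [0.04, -0.07, 0.01] | norm 5.2 0.08
end [0.5063 0.2985 0.2698] [-0.987, 0.162, 0.0, 0.162, 0.987, 0.0, -0.0, 0.0, -1.0]
```

```bash

python3 -m pendant '{"linear":[[-0.0005,0.0004,0.005],[-0.0005,0.0003,0.005],[-0.0005,0.0003,0.005],[-0.0005,0.0003,0.005],[-0.0004,0,0.004]],"twist":[[0,-0.06,0],[0,-0.06,0],[0,-0.06,0],[0,-0.06,0],[0,0,0]]}'
python3 - <<'E'
from h import *
s=ctrl.state();im=ctrl.camera("wrist")
R=Ro.from_euler('xyz',s['eef_rot']);w=cam("wrist",s);print("tool z",R.as_matrix()[:,2]);well=np.load("well.npy")
for r in range(154,196,3): print(r,' '.join('%d/%d/%d'%tuple(im[r,c]) for c in range(240,284,4)))
print("tip pred",proj(w,s['tcp_pos']+R.apply([0,0,L])),proj(w,[np.r_[well[:2],.095]+Ro.from_euler('z',well[2]).apply([a,b,0]) for a,b in((-.012,-.012),(-.012,.012),(.012,.012),(.012,-.012))]).round(1).tolist())
E
```

```text
t: 32.05
tcp_pos: [0.5069, 0.2962, 0.2734]
eef_rot: [3.138, 0.002, 2.979]
wrist_force: [0.5, 1.0, -1.2]
width: 0.0177
gripper_force: 60.0
tool z [ 0.00280465  0.0026857  -0.99999246]
154 86/89/98 87/88/98 85/88/95 46/67/62 46/65/62 46/67/62 45/65/62 47/67/62 94/93/103 90/91/100 92/93/103
157 93/93/104 91/92/101 45/67/62 48/65/63 48/66/64 49/68/63 49/67/63 49/67/64 62/74/75 90/91/99 89/90/100
160 91/93/102 91/92/100 82/112/80 84/115/84 84/113/81 82/113/82 84/115/81 84/117/82 86/117/83 88/90/99 87/89/99
163 89/90/99 88/89/98 93/127/87 88/121/86 94/127/87 93/127/88 91/124/84 88/120/84 92/127/87 87/90/97 88/88/97
166 91/92/102 91/92/103 92/128/86 51/70/63 94/129/89 92/128/85 95/129/88 69/95/73 93/127/86 88/89/98 88/89/98
169 88/89/99 88/89/98 93/129/86 52/72/65 96/127/82 71/106/129 93/127/89 69/95/73 94/128/88 85/89/96 85/87/96
172 91/94/103 89/90/100 94/130/88 44/60/61 101/156/209 63/100/131 61/95/131 70/97/73 91/124/85 89/89/98 89/89/98
175 90/90/101 90/89/99 95/131/88 45/61/59 95/146/192 62/97/130 61/94/126 59/81/64 93/128/87 87/89/97 87/89/98
178 88/90/99 90/91/102 95/131/87 46/62/61 88/137/180 63/97/130 62/95/125 48/67/58 93/126/86 87/88/96 86/88/97
181 88/90/99 91/92/101 92/130/86 39/53/56 86/131/174 62/95/127 61/92/124 51/70/59 90/125/85 88/90/98 88/90/98
184 88/89/99 87/89/99 94/131/86 90/127/80 82/128/168 62/96/127 60/91/123 94/132/81 93/128/84 86/86/95 90/89/98
187 88/89/98 89/90/100 89/86/98 89/82/92 79/122/161 60/93/125 60/92/124 93/88/95 89/88/100 92/92/101 88/90/99
190 71/85/114 76/102/148 78/103/150 70/90/132 78/119/156 60/92/124 60/92/124 72/103/153 80/121/193 82/126/200 87/131/204
193 71/126/205 74/131/212 75/135/215 76/136/219 77/117/155 58/91/123 62/94/125 71/122/190 80/139/224 80/138/220 75/132/216
tip pred [[260.2218953  177.93948362]] [[251.9, 163.3], [270.5, 163.3], [270.3, 181.5], [252.0, 181.6]]
```

```bash

python3 -m pendant '{"linear":[[0,0.0006,0.008],[0,0.0006,0.01],[0,0,0.012],[0,0,0.012],[0,0,0.012]],"twist":[[0,0,0],[0,0,0],[0,0,0],[0,0,0],[0,0,0]]}'
python3 -m pendant '{"linear":[[0,0,0.009],[0,0,0.008],[0,0,0.006],[0,0,0.004],[0,0,0.003]],"twist":[[0,0,0],[0,0,0],[0,0,0],[0,0,0],[0,0,0]]}'
```

```text
t: 32.52
tcp_pos: [0.5072, 0.2978, 0.2186]
eef_rot: [3.138, 0.002, 2.979]
wrist_force: [0.3, 0.4, -0.4]
width: 0.0177
gripper_force: 60.0
t: 32.93
tcp_pos: [0.5075, 0.298, 0.1894]
eef_rot: [3.138, 0.002, 2.979]
wrist_force: [-0.4, 0.3, -1.6]
width: 0.0178
gripper_force: 60.0
```

Inside with no side force. Lower it until it seats.

```bash

python3 -m pendant '{"linear":[[0,0,0.003],[0,0,0.0025],[0,0,0.0015],[0,0,0],[0,0,0]],"twist":[[0,0,0],[0,0,0],[0,0,0],[0,0,0],[0,0,0]]}'
python3 -m pendant '{"linear":[[0,0,0.001],[0,0,0.001],[0,0,0],[0,0,0],[0,0,0]],"twist":[[0,0,0],[0,0,0],[0,0,0],[0,0,0],[0,0,0]]}'
```

```text
t: 33.35
tcp_pos: [0.5076, 0.298, 0.1829]
eef_rot: [3.138, 0.002, 2.979]
wrist_force: [0.4, 0.5, -1.1]
width: 0.018
gripper_force: 60.0
t: 33.77
tcp_pos: [0.5075, 0.298, 0.1808]
eef_rot: [3.138, 0.002, 2.979]
wrist_force: [0.8, 0.1, -0.6]
width: 0.0176
gripper_force: 60.0
```

```bash

python3 -m pendant '{"linear":[[0,0,0.001],[0,0,0.0005],[0,0,0],[0,0,0],[0,0,0]],"twist":[[0,0,0],[0,0,0],[0,0,0],[0,0,0],[0,0,0]]}'
python3 -m pendant '{"linear":[[0,0,0],[0,0,0],[0,0,0],[0,0,0],[0,0,0]],"twist":[[0,0,0],[0,0,0],[0,0,0],[0,0,0],[0,0,0]]}' 0.05
python3 -m pendant '{"linear":[[0,0,-0.006],[0,0,-0.02],[0,0,-0.035],[0,0,-0.038],[0,0,-0.038]],"twist":[[0,0,0],[0,0,0],[0,0,0],[0,0,0],[0,0,0]]}'
python3 -m pendant '{"linear":[[0.005,0,0],[0,0,0],[0,0,0],[0,0,0],[0,0,0]],"twist":[[0,0,0],[0,0,0],[0,0,0],[0,0,0],[0,0,0]]}'
python3 - <<'E'
from h import *
s=ctrl.state();im=ctrl.camera("wrist");w=cam("wrist",s)
hsv=cv2.cvtColor(im,cv2.COLOR_BGR2HSV);m=cv2.inRange(hsv,(0,180,180),(5,255,255))|cv2.inRange(hsv,(176,180,180),(180,255,255));m[:,:220]=0;m[:,310:]=0
n,l,st,ce=cv2.connectedComponentsWithStats(m);i=1+st[1:,4].argmax();print(st[i],ce[i],"top face centre",onz(w,ce[i],.224),"expected px",proj(w,[.5035,.2985,.225]))
t=cv2.imread("pics/top0.png").astype(int);t2=ctrl.camera("top");cv2.imwrite("pics/top12.png",t2)
E
```

```text
t: 34.18
tcp_pos: [0.5078, 0.2981, 0.1802]
eef_rot: [3.138, 0.003, 2.979]
wrist_force: [-1.1, -1.3, 8.1]
width: 0.0181
gripper_force: 60.0
t: 34.6
tcp_pos: [0.5075, 0.2979, 0.1791]
eef_rot: [3.138, 0.002, 2.979]
wrist_force: [-0.1, 1.0, 0.5]
width: 0.0462
gripper_force: 0.0
t: 35.02
tcp_pos: [0.5067, 0.2973, 0.318]
eef_rot: [3.139, 0.001, 2.979]
wrist_force: [1.5, 0.4, -1.0]
width: 0.0495
gripper_force: 0.0
t: 35.43
tcp_pos: [0.5019, 0.2979, 0.3148]
eef_rot: [3.14, 0.0, 2.979]
wrist_force: [-0.0, 0.5, 0.0]
width: 0.0497
gripper_force: 0.0
[254 186  16  17 258] [261.48449612 193.56589147] top face centre [[0.50330883 0.29914095 0.224     ]] expected px [[260.87916071 194.10980699]]
```

```bash
python3 -c "
from cell import ctrl
print(ctrl.hand_in())"
```

```text
the job is handed in; nothing more can be done
None
```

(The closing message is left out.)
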